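# Gap a dummy load off an amplifier with a straightedge

## Task

Set the black heat sink parallel to the amplifier with an air gap of exactly one straightedge width. Lay the aluminium straightedge flat on the mat, flush along the amplifier's slotted side wall with its middle roughly at the wall's middle and let go of it, then slide the heat sink up flush against the straightedge. Finally take the straightedge out without shifting the heat sink, lay it back flat across both bearers of its wooden cradle, and leave the multimeter, screwdriver and solder spool alone.

Things in the scene. Friction and masses are not known exactly. Their poses are not given: they have to be found in the camera images.
- straightedge: Plain aluminium straightedge, a solid bar 200 x 40 x 18 mm (x long, y wide, z thick), about 0.3 kg, symmetrical end for end and top for bottom. Origin at the centre of the bar. It starts lying flat across the cradle's two bearers; lying on the mat its origin is 9 mm up.
- chassis: Small open-topped amplifier chassis, fixed: aluminium and dark steel tray with circuit board, 220 (x) by 140 (y), 55 mm high, nothing inside higher. Origin at bench level at the middle of its flat slotted side wall facing the robot; the wall is the plane x = 0, y from -70 to 70 mm, z up; +x points into the chassis. Knobs stand 14 mm out of the +y wall, 91 mm and more behind the slotted wall.
- load: Dummy load, loose: black finned heat sink 80 (x) by 110 mm (y), 40 high, two gold-cased resistors on top (59 mm in all), about 0.6 kg. Origin at the centre of its underside; its flat +x face, 40 mm from it, looks to the chassis wall. It starts 88 to 110 mm short of its place, askew by up to 0.15 rad, within 20 mm of the wall's middle line. Slides when pushed low, a few newtons.
- cradle: Wooden cradle, fixed: base 200 (x) by 60 (y) by 8 mm high, with two bearers, each 20 mm (x) by 60 mm (y), centred at x = -60 and +60 mm, tops 20 mm above the bench. Origin at the centre of its underside; the straightedge lies along x. With the straightedge on it, the bar's origin is 29 mm above the bench.
- multimeter: Bystander: grey hand-held multimeter, 150 x 75 x 40 mm, lying on the mat. Origin at the centre of its underside, x along its length.
- screwdriver: Bystander: screwdriver about 180 mm long, lying along its x, handle at -x, up to about 30 mm thick. Origin near the middle of its length.
- spool: Bystander: upright solder spool, 60 mm across, 50 mm high. Origin at the centre of its underside.
There are look-alikes about, which are no part of the job. What is shaped like the load but blue or purple is not meant. Of the things shaped like the cradle, the wooden one is meant.

How it is judged:
By the outcome, as a careful person would: the job done as asked, in the order asked, and still so for the second after the job is handed in, with the robot touching nothing.
It also fails if it takes over 67 s, if anything falls off the work surface, if the arm or the gripper's body presses on something with over 40 N, if the wrist force passes 120 N, or if a joint passes its speed limit or range.

## Robot

A 7-joint arm with a two-finger parallel gripper is mounted at the origin on the work surface. World frame = base frame: x ahead of the robot, y to its left, z up, the work surface at z = 0. Lengths are in m, angles in rad, forces in N, time in s.
With the tool pointing down it reaches from about 0.4 to 0.925 m from the base axis. Payload 5.6 kg.
Tool frame: the origin (TCP) lies midway between the tips of the shut fingers; the grasp point (between the pads) lies 19 mm behind it; z points along the fingers, y is the line along which they close (so a half turn about z gives the same grasp; the last joint's range is limited). The gripper opens to 85 mm and grips with 20 to 120 N. Pads are 22 mm wide; open, the fingers measure 114 mm over their backs; the gripper's body (76 mm by 85 mm) begins 54 mm behind the grasp point. The pads swing forward as they close: fully open they stand 13 mm farther back than shut.
Start: joints at [1.107, 0.468, -0.012, 1.603, 0.006, 1.071, -0.056], TCP at [0.265, -0.593, 0.199] pointing down, gripper open.
Joint ranges: [-2.53, 2.53], [-0.31, 2.02], [-1.57, 1.55], [0.28, 2.44], [-1.29, 4.43], [0.15, 1.84], [-2.92, 2.92]. Speed limits (rad/s): [2.57, 2.57, 3.14, 3.14, 3.14, 3.14, 3.14].

## Interface

Orientations are given as a rotation vector (axis times angle).
In Python, from station import env gives the robot as it stands.
- The arm moves only by the tool carry_out, never from a script. Its argument "commands" is a list of rows, each an object with "travel": the shift along the tool's x, y, z in cm, a list of three; "rotation": the turn, a rotation vector about the tool's x, y, z in degrees, a list of three; "hand": the opening, from 0 (shut) to 1 (fully open). A call has 1 to 10 rows; each row is the pose to reach, as a shift and turn from the pose commanded when the call began, along the tool's axes at that moment; what a row does not reach only later rows make up. A row lasts 1/10 s, in which the tool goes at most 50 mm and 8.59 degrees, less where a joint would pass 70% of its speed; a pose out of reach is approached as far as the arm can. A call with a gripper value outside its range is refused whole. The fingers move at their own pace and stop on an object; "grip_force" is the grip in N (left out, the last holds). Time passes only in rows, so rows that repeat a pose let the fingers close. It gives the time, the measured TCP pose, the force, the opening and the grip force at its end, in the units of the state.
- env.read_state(): the state, without advancing time (a new reading comes with each control period).
- env.read_camera(name): name is "side" or "top" or "wrist"; returns a dict with "image" (384x512x3 uint8, red, green, blue), "vfov" (degrees; the focal length in pixels is half the picture's height over the tangent of half this angle, whatever the lens; pixels are square), "cx", "cy" (the principal point, pixels), "distortion" ([k1, k2, p1, p2, k3] as OpenCV has them; the pictures are not rectified), "extrinsics" (4x4, takes a point from world to camera coordinates); the wrist camera has in their place "T_tool_cam" (4x4, takes a point from camera to tool coordinates, whose origin is the TCP and whose axes are the flange's). Camera axes: x right, y down, z forward; pixel columns grow to the right and rows downward; lengths in m; the calibration is good to about 2 mm. A picture is of the moment at which its call begins: read the wrist's pose just before it. There is no depth.
- env.finish_job(): hands the job in; it is judged then, once.
Trained networks look in the newest picture that a camera, given by its name, has taken for a name from the list of things; names that differ only in an ending like _2 or _b are one class to them, and where a whole thing is asked for, a point or a joint stands for the part that bears it (a point fixed in the world has none). Each returns a list of dicts, best first, with "p" (0 to 1); they miss things now and then, are a little off and sometimes report something else, mostly with a low value. They report only what shows in the picture. A call takes as long as a camera call. They do not tell look-alikes from the thing itself.
- env.search_frame(camera, target): "centre" ([x, y, z] in m, in world coordinates, good to about 4 mm: the middle of the surface that is visible of it).
- env.silhouettes(camera, target): "region" (384x512 bool, what is visible of it).
- env.place_of(camera, target): "centre" ([x, y, z] in m, in world coordinates, good to about 4 mm: a listed point, or the origin of a listed thing).
The state is a dict: "t": time; "joints": joint angles; "dq": joint speeds; "effort": joint torques, N m; "eef_pos": TCP position; "tcp_rot": TCP orientation; "force": force on the tool from outside, world axes, zero at the start; "ft_torque": the same for the moment, N m; "opening": opening from 0.0 (shut) to 1.0 (fully open); "gripper_force": force on a finger pad.
Only numpy, scipy, OpenCV 4.12 (cv2) and the standard library are available. Lean on these libraries where they do the work, as an engineer would, in place of code of your own. Each camera call takes 0.05 s, during which the arm holds its last target. There are 200 camera calls.

## Working session

There is one attempt and no reset: what is moved stays moved. The work goes in short steps, Python scripts to look and compute and a tool call to move; the robot and the scene stay as the last step left them, time stands still between calls to the robot, and variables do not carry over. Pictures are saved under pics/ and viewed, at most 10 in all, crops included, and the job is handed in when it is done.

Besides the shell and the picture viewer there is one more tool, called after "Call:" in YAML: its name, and indented under it one key for each argument. carry_out: Moves the arm, as the interface text tells. Its arguments: {"type":"object","properties":{"commands":{"type":"array"},"grip_force":{"type":"number"}},"required":["commands"]}

```bash
ls; mkdir -p pics
cat > h.py <<'E'
import numpy as np,cv2
from station import env
from scipy.spatial.transform import Rotation as R
E
python3 - <<'E'
from h import *
s=env.read_state();print({k:np.round(v,3) for k,v in s.items()})
ims=[]
for c in ["side","top"]:
    d=env.read_camera(c);cv2.imwrite(f"pics/{c}0.png",d["image"][:,:,::-1])
    print(c,d["vfov"],d["cx"],d["cy"],d["distortion"],np.round(d["extrinsics"],3).tolist())
    np.save(f"{c}.npy",d,allow_pickle=True)
    for t in ["straightedge","chassis","load","cradle","multimeter","screwdriver","spool"]:
        print(t,[(np.round(r["centre"],3).tolist(),round(r["p"],2)) for r in env.place_of(c,t)][:4])
d=env.read_camera("wrist");print(d["T_tool_cam"],d["vfov"])
E
```

```text
pics
{'t': np.float64(0.0), 'joints': array([ 1.107,  0.468, -0.012,  1.604,  0.006,  1.071, -0.056]), 'dq': array([ 0.001, -0.   ,  0.001,  0.001,  0.001,  0.001, -0.003]), 'effort': array([ 1.0000e-03, -5.3238e+01,  2.2000e-02, -2.5130e+01,  1.2000e-02,
        8.0000e-03,  0.0000e+00]), 'eef_pos': array([ 0.265, -0.593,  0.198]), 'tcp_rot': array([-3.071e+00, -6.560e-01,  1.000e-03]), 'force': array([-0.587,  0.954,  0.205]), 'ft_torque': array([-0.014, -0.056,  0.016]), 'gripper_force': np.float64(0.0), 'opening': np.float64(1.003)}
side 52.222315527431256 255.9529709505612 192.73146729066033 [-0.0878311  0.         0.         0.         0.       ] [[-0.997, -0.071, 0.015, 0.589], [-0.064, 0.754, -0.653, 0.097], [0.035, -0.652, -0.757, 1.361], [0.0, 0.0, 0.0, 1.0]]
straightedge [([0.551, -0.307, 0.031], 0.79)]
chassis [([0.688, 0.051, -0.002], 0.75)]
load [([0.507, 0.055, -0.0], 0.65), ([0.491, 0.214, 0.001], 0.59)]
cradle [([0.534, -0.307, -0.005], 0.68)]
multimeter [([0.559, 0.41, 0.002], 0.8)]
screwdriver []
spool [([0.772, -0.267, -0.003], 0.75)]
top 53.727774687510255 256.87
[... 208 characters left out ...]
]]
straightedge [([0.548, -0.308, 0.025], 0.65)]
chassis [([0.686, 0.056, -0.002], 0.72)]
load [([0.404, -0.106, -0.001], 0.9), ([0.506, 0.05, 0.0], 0.7), ([0.489, 0.208, 0.003], 0.6)]
cradle [([0.53, -0.311, -0.002], 0.75), ([0.685, 0.057, -0.002], 0.22)]
multimeter [([0.562, 0.411, 0.0], 0.66)]
screwdriver [([0.405, 0.413, -0.002], 0.83)]
spool [([0.773, -0.264, 0.002], 0.69), ([0.684, 0.057, -0.004], 0.36)]
[[-8.82896750e-04 -9.64607644e-01 -2.63687910e-01  6.76874659e-02]
 [ 9.99999598e-01 -8.10671298e-04 -3.82712519e-04 -8.71052404e-04]
 [ 1.55403201e-04 -2.63688142e-01  9.64607972e-01 -1.73452971e-01]
 [ 0.00000000e+00  0.00000000e+00  0.00000000e+00  1.00000000e+00]] 66.59503430991538
```

```bash
python3 -c "
import cv2
cv2.imwrite('pics/top0b.png',cv2.resize(cv2.imread('pics/top0.png'),(800,600),interpolation=cv2.INTER_CUBIC))"
```

```text
(no output)
```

View pics/top0b.png

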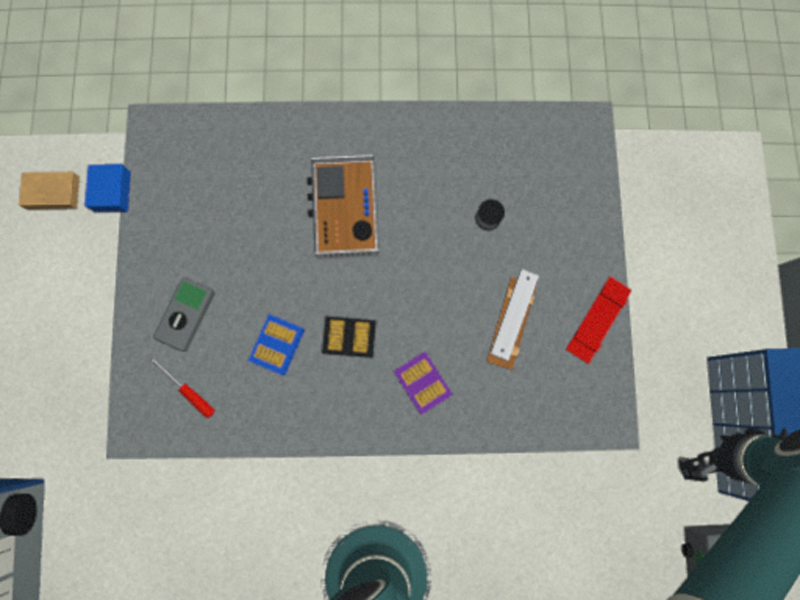

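View pics/side0.png

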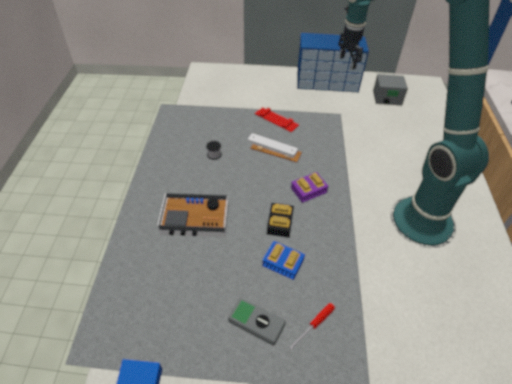

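```bash
cat > h.py <<'E'
import numpy as np,cv2,sys
from station import env
from scipy.spatial.transform import Rotation as R
def cam(name):
    """picture, with world->camera T"""
    s=env.read_state();d=env.read_camera(name)
    if name=="wrist":
        W=np.eye(4);W[:3,:3]=R.from_rotvec(s["tcp_rot"]).as_matrix();W[:3,3]=s["eef_pos"]
        d["T"]=np.linalg.inv(W@d["T_tool_cam"])
    else: d["T"]=np.array(d["extrinsics"])
    f=192/np.tan(np.radians(d["vfov"]/2));d["K"]=np.array([[f,0,d["cx"]],[0,f,d["cy"]],[0,0,1]])
    return d
def toplane(d,px,z):
    u=cv2.undistortPoints(np.float64(px).reshape(-1,1,2),d["K"],np.array(d["distortion"]))[:,0]
    Rm,t=d["T"][:3,:3],d["T"][:3,3];c=-Rm.T@t
    r=np.c_[u,np.ones(len(u))]@Rm
    return c+r*((z-c[2])/r[:,2])[:,None]
def proj(d,P):
    return cv2.projectPoints(np.float64(P).reshape(-1,1,3),cv2.Rodrigues(d["T"][:3,:3])[0],d["T"][:3,3],d["K"],np.array(d["distortion"]))[0][:,0]
def goto(x,y,z,yaw):
    """travel/rotation of tool, tool down, tool x at yaw (deg)"""
    s=env.read_state();A=R.from_rotvec(s["tcp_rot"])
    B=R.from_euler("z",yaw,degrees=True)*R.from_euler("x",180,degrees=True)
    print("travel",np.round(A.inv().apply(np.array([x,y,z])-s["eef_pos"])*100,2),"rot",np.round((A.inv()*B).as_rotvec(degrees=True),1))
def st():
    s=env.read_state();A=R.from_rotvec(s["tcp_rot"]).as_matrix()
    print("t",round(float(s["t"]),2),"pos",np.round(s["eef_pos"],4),"yaw",round(float(np.degrees(np.arctan2(A[1,0],A[0,0]))),2),"tilt",np.round(A[:2,2],4),"F",np.round(s["force"],1),"op",round(float(s["opening"]),3),"gf",round(float(s["gripper_force"]),1))
E
python3 - <<'E'
from h import *
d=cam("top")
for t,z in [("straightedge",.038),("chassis",.055),("load",.04)]:
    for r in env.silhouettes("top",t):
        c=max(cv2.findContours(r["region"].astype(np.uint8),0,2)[0],key=len)
        P=toplane(d,c[:,0],z)[:,:2]
        print(t,round(r["p"],2),[np.round(q,3) for q in cv2.minAreaRect(np.float32(P*1000))])
goto(.57,-.26,.25,0)
E
```

```text
straightedge 0.59 [array([ 547.241, -305.987]), array([ 44.103, 198.402]), np.float64(67.531)]
chassis 0.62 [array([788.254,  64.535]), array([240.559, 152.403]), np.float64(3.252)]
load 0.98 [array([488.876, 205.601]), array([ 87.636, 110.419]), np.float64(64.377)]
load 0.94 [array([ 403.421, -102.721]), array([111.75,  83.11]), np.float64(31.566)]
load 0.74 [array([505.284,  53.988]), array([111.43 ,  84.177]), np.float64(84.581)]
travel [ 41.41 -17.99  -5.11] rot [ 0.   0.  24.1]
```

Call:
carry_out:
  commands:
    - {"travel": [48,-29,-5],"rotation": [0,0,24],"hand": 1}
    - {"travel": [48,-29,-5],"rotation": [0,0,24],"hand": 1}
    - {"travel": [48,-29,-5],"rotation": [0,0,24],"hand": 1}
    - {"travel": [48,-29,-5],"rotation": [0,0,24],"hand": 1}
    - {"travel": [48,-29,-5],"rotation": [0,0,24],"hand": 1}
    - {"travel": [48,-29,-5],"rotation": [0,0,24],"hand": 1}
    - {"travel": [48,-29,-5],"rotation": [0,0,24],"hand": 1}
    - {"travel": [48,-29,-5],"rotation": [0,0,24],"hand": 1}
    - {"travel": [48,-29,-5],"rotation": [0,0,24],"hand": 1}
    - {"travel": [48,-29,-5],"rotation": [0,0,24],"hand": 1}

```text
t: 2.05
eef_pos: [0.5503, -0.1825, 0.2438]
tcp_rot: [3.141, 0.003, 0.001]
force: [-0.1, -1.1, 0.8]
opening: 0.995
gripper_force: 0.0
```

Call:
carry_out:
  commands:
    - {"travel": [0,0,0],"rotation": [0,0,0],"hand": 1}
    - {"travel": [0,0,0],"rotation": [0,0,0],"hand": 1}

```text
t: 2.25
eef_pos: [0.55, -0.1828, 0.2433]
tcp_rot: [3.142, 0.008, 0.0]
force: [-0.6, 0.3, 0.8]
opening: 0.998
gripper_force: 0.0
```

Run:
```python
from h import *
st()
d=cam("wrist");cv2.imwrite("pics/w1.png",d["image"][:,:,::-1]);np.save("w1.npy",d,allow_pickle=True)
for t,z in [("straightedge",.038),("chassis",.055),("load",.04),("cradle",.008)]:
    print(t,[np.round(r["centre"],3) for r in env.place_of("wrist",t)])
    for r in env.silhouettes("wrist",t):
        c=max(cv2.findContours(r["region"].astype(np.uint8),0,2)[0],key=len)
        P=toplane(d,c[:,0],z)[:,:2]
        print(t,round(r["p"],2),[np.round(q,1) for q in cv2.minAreaRect(np.float32(P*1000))])
```

```text
t 2.25 pos [ 0.55   -0.1828  0.2433] yaw 0.3 tilt [ 0.0001 -0.    ] F [-0.6  0.3  0.8] op 0.998 gf 0.0
straightedge [array([ 0.55 , -0.308,  0.026])]
straightedge 0.77 [array([ 550.1, -304. ]), array([ 47.9, 200.2]), np.float64(66.9)]
chassis [array([ 0.685,  0.056, -0.002])]
chassis 0.89 [array([707.1,  40.3]), array([151.2,  62.5]), np.float64(89.1)]
load [array([ 0.502,  0.05 , -0.001]), array([ 0.4  , -0.104, -0.003])]
load 0.86 [array([509.7,  44.9]), array([124.6,  89.8]), np.float64(84.3)]
load 0.68 [array([486.2, 152.4]), array([ 40.7, 122.7]), np.float64(76.9)]
load 0.65 [array([ 412.4, -107.4]), array([116.6,  92.3]), np.float64(30.9)]
cradle [array([ 0.531, -0.311,  0.   ])]
cradle 0.93 [array([ 536.1, -502.5]), array([ 74.3, 192. ]), np.float64(57.9)]
cradle 0.82 [array([ 533.8, -305.9]), array([ 66.7, 200.7]), np.float64(71.6)]
```

View pics/w1.png

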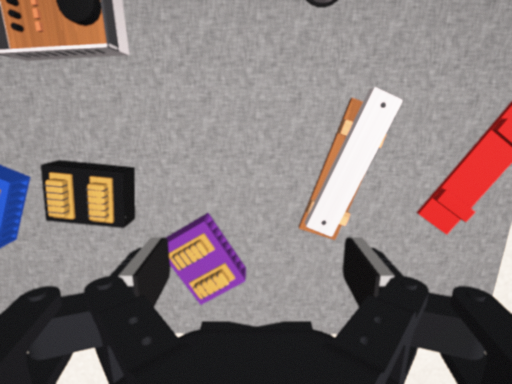

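Run:
```python
from h import *
d=np.load("w1.npy",allow_pickle=True).item()
r=env.silhouettes("wrist","straightedge")[0]["region"]
g=cv2.cvtColor(d["image"],cv2.COLOR_RGB2GRAY)
m=(g>200).astype(np.uint8);m[:,:290]=0;m[:,410:]=0;m[245:]=0;m[:80]=0
c=max(cv2.findContours(m,0,2)[0],key=len)
P=toplane(d,c[:,0],.038)[:,:2]
b=cv2.minAreaRect(np.float32(P*1000));print(b)
print(toplane(d,[(376,87),(402,100),(334,239),(306,229)],.038).round(4))
# cradle base left edge and corners
print("cradle",toplane(d,[(352,98),(301,229),(334,239)],.008).round(4))
print("bearers",toplane(d,[(343,135),(347,122),(385,136),(341,224),(350,212)],.02).round(4))
a=np.radians(-22.5);e=np.array([np.cos(a),np.sin(a)]);p=np.array([.549,-.306])-.086*e
goto(p[0],p[1],.10,-22.5)
```

```text
((548.0200805664062, -311.14178466796875), (48.85945510864258, 199.50186157226562), 67.8764419555664)
[[ 0.6486 -0.3286  0.038 ]
 [ 0.6336 -0.3629  0.038 ]
 [ 0.446  -0.2916  0.038 ]
 [ 0.461  -0.2514  0.038 ]]
cradle [[ 0.6368 -0.3094  0.008 ]
 [ 0.4486 -0.2494  0.008 ]
 [ 0.4325 -0.3004  0.008 ]]
bearers [[ 0.5888 -0.2977  0.02  ]
 [ 0.6058 -0.3017  0.02  ]
 [ 0.5879 -0.3545  0.02  ]
 [ 0.4615 -0.3053  0.02  ]
 [ 0.48   -0.3168  0.02  ]]
travel [-7.97  8.83 14.33] rot [ 0.  -0.  22.6]
```

Run:
```python
from h import *
goto(.6277,-.3406,.10,-22.3);goto(.6277,-.3406,.022,-22.3)
```

```text
travel [ 7.84 15.6  14.34] rot [ 0.  -0.  22.4]
travel [ 7.84 15.6  22.14] rot [ 0.  -0.  22.4]
```

Call:
carry_out:
  commands:
    - {"travel": [7.84,15.6,14.3],"rotation": [0,0,22.4],"hand": 1}
    - {"travel": [7.84,15.6,14.3],"rotation": [0,0,22.4],"hand": 1}
    - {"travel": [7.84,15.6,14.3],"rotation": [0,0,22.4],"hand": 1}
    - {"travel": [7.84,15.6,14.3],"rotation": [0,0,22.4],"hand": 1}
    - {"travel": [7.84,15.6,14.3],"rotation": [0,0,22.4],"hand": 1}
    - {"travel": [7.84,15.6,14.3],"rotation": [0,0,22.4],"hand": 1}
    - {"travel": [7.84,15.6,14.3],"rotation": [0,0,22.4],"hand": 1}
    - {"travel": [7.84,15.6,14.3],"rotation": [0,0,22.4],"hand": 1}

```text
t: 3.55
eef_pos: [0.6289, -0.3387, 0.1018]
tcp_rot: [-3.082, 0.605, -0.003]
force: [-0.4, -0.4, -0.0]
opening: 1.003
gripper_force: 0.0
```

Run:
```python
from h import *
st()
d=cam("wrist");cv2.imwrite("pics/w2.png",d["image"][:,:,::-1])
goto(.6277,-.3406,.022,-22.3)
```

```text
t 3.55 pos [ 0.6289 -0.3387  0.1018] yaw -22.21 tilt [0.0019 0.0001] F [-0.4 -0.4 -0. ] op 1.003 gf 0.0
travel [-0.07  0.23  8.01] rot [-0.  -0.1  0.1]
```

View pics/w2.png

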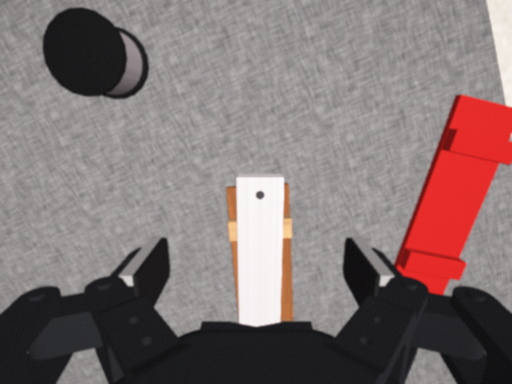

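Run:
```python
from h import *
d=cam("wrist");E=toplane(d,[(260,177)],.038)[0];B=toplane(d,[(228,186),(289,183),],.008);br=toplane(d,[(232,222),(291,219),(232,240),(291,237)],.02)
a=np.radians(-22.3);M=np.array([[np.cos(a),np.sin(a)],[-np.sin(a),np.cos(a)]])
t=np.array([.6277,-.3406])
for q in (E,*B,*br): print(q.round(4),(M@(q[:2]-t)*1000).round(1))
w=np.load("w1.npy",allow_pickle=True).item()
print(toplane(w,[(376,87),(402,100)],.038)@np.eye(3))
```

```text
[ 0.6422 -0.3462  0.038 ] [15.6  0.3]
[ 0.6395 -0.3128  0.008 ] [ 0.4 30.1]
[ 0.6204 -0.3672  0.008 ] [  3.3 -27.3]
[ 0.6087 -0.3046  0.02  ] [-31.2  26. ]
[ 0.5907 -0.3566  0.02  ] [-28.2 -28.9]
[ 0.592  -0.2974  0.02  ] [-49.5  26.4]
[ 0.5737 -0.3503  0.02  ] [-46.3 -29.5]
[[ 0.64860391 -0.32859433  0.038     ]
 [ 0.63362966 -0.36285202  0.038     ]]
```

Call:
carry_out:
  commands:
    - {"travel": [0.08,0.2,4],"rotation": [0,0,0],"hand": 1}
    - {"travel": [0.08,0.2,8],"rotation": [0,0,0],"hand": 0.8}
    - {"travel": [0.08,0.2,8],"rotation": [0,0,0],"hand": 0.7}
    - {"travel": [0.08,0.2,8],"rotation": [0,0,0],"hand": 0.6}
    - {"travel": [0.08,0.2,8],"rotation": [0,0,0],"hand": 0.3}
    - {"travel": [0.08,0.2,8],"rotation": [0,0,0],"hand": 0.3}
    - {"travel": [0.08,0.2,8],"rotation": [0,0,0],"hand": 0.3}
    - {"travel": [0.08,0.2,8],"rotation": [0,0,0],"hand": 0.3}
  grip_force: 100

```text
t: 4.45
eef_pos: [0.6286, -0.3425, 0.0215]
tcp_rot: [3.082, -0.607, 0.003]
force: [0.1, 0.4, -0.4]
opening: 0.299
gripper_force: 0.0
```

```bash
python3 -c "
from h import *
st()"
```

```text
t 4.45 pos [ 0.6286 -0.3425  0.0215] yaw -22.29 tilt [ 0.0015 -0.0008] F [ 0.1  0.4 -0.4] op 0.299 gf 0.0
```

Run:
```python
from h import *
a=cam("wrist")["image"];cv2.imwrite("pics/w3.png",a[:,:,::-1])
```

```text
(no output)
```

View pics/w3.png

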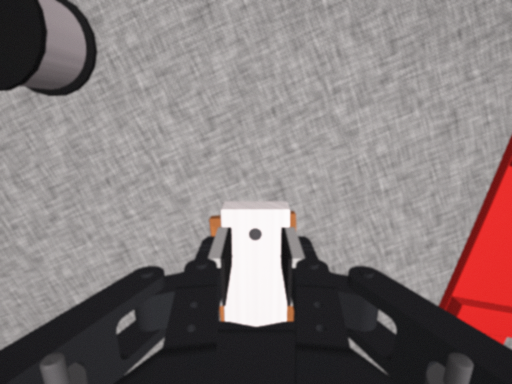

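Call:
carry_out:
  commands:
    - {"travel": [0,0,0],"rotation": [0,0,0],"hand": 0.1}
    - {"travel": [0,0,0],"rotation": [0,0,0],"hand": 0}
    - {"travel": [0,0,0],"rotation": [0,0,0],"hand": 0}
    - {"travel": [0,0,0],"rotation": [0,0,0],"hand": 0}
    - {"travel": [0,0,0],"rotation": [0,0,0],"hand": 0}
  grip_force: 100

```text
t: 5.0
eef_pos: [0.628, -0.3422, 0.0201]
tcp_rot: [-3.082, 0.607, 0.0]
force: [-1.2, 0.5, -0.1]
opening: -0.002
gripper_force: 0.0
```

Run:
```python
from h import *
st()
a=cam("wrist")["image"];cv2.imwrite("pics/w4.png",a[:,:,::-1])
```

```text
t 5.0 pos [ 0.628  -0.3422  0.0201] yaw -22.29 tilt [-0.0002  0.    ] F [-1.2  0.5 -0.1] op -0.002 gf 0.0
```

View pics/w4.png

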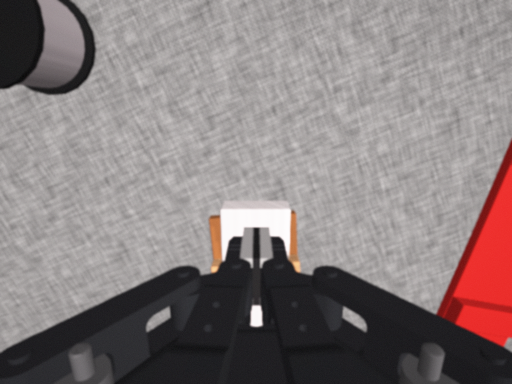

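Run:
```python
from h import *
d=cam("wrist");s=env.read_state();p=s["eef_pos"];a=np.radians(-22.3);e=np.array([np.cos(a),np.sin(a),0])
for dz in (0,.018,.038):
    print(dz,proj(d,[p+[0,0,dz],p+e*.011+[0,0,dz],p-e*.011+[0,0,dz]]).round(0).tolist())
print(toplane(d,[(222,207),(290,207),(222,201),(288,201)],.038).round(4), p)
print(toplane(d,[(222,207),(290,207),(222,201),(288,201)],.02).round(4))
for c in("side","top"):
    cam(c);print(env.place_of(c,"straightedge"))
```

```text
0 [[258.0, 222.0], [258.0, 205.0], [258.0, 238.0]]
0.018 [[258.0, 233.0], [258.0, 215.0], [258.0, 251.0]]
0.038 [[258.0, 249.0], [259.0, 229.0], [258.0, 268.0]]
[[ 0.6502 -0.3294  0.038 ]
 [ 0.6358 -0.3646  0.038 ]
 [ 0.6534 -0.3308  0.038 ]
 [ 0.6395 -0.3648  0.038 ]] [ 0.62800564 -0.34221229  0.02021788]
[[ 0.6456 -0.3251  0.02  ]
 [ 0.6295 -0.3644  0.02  ]
 [ 0.6492 -0.3267  0.02  ]
 [ 0.6336 -0.3646  0.02  ]]
[{'centre': [0.5487, -0.3072, 0.0354], 'p': 0.96}, {'centre': [0.4006, 0.4147, 0.001], 'p': 0.35}, {'centre': [0.6856, 0.055, -0.0005], 'p': 0.26}]
[{'centre': [0.5441, -0.3106, 0.0254], 'p': 0.85}]
```

Call:
carry_out:
  commands:
    - {"travel": [0,0,0.3],"rotation": [0,0,0],"hand": 0}
    - {"travel": [0,0,0.3],"rotation": [0,0,0],"hand": 0}

```text
t: 5.5
eef_pos: [0.6277, -0.3421, 0.0167]
tcp_rot: [-3.082, 0.607, 0.001]
force: [-0.4, 0.7, -0.2]
opening: 0.001
gripper_force: 0.0
```

Run:
```python
from h import *
st();d=cam("side");np.save("s5.npy",d,allow_pickle=True)
x,y=proj(d,[[.628,-.342,.03]])[0].astype(int);print(x,y)
c=d["image"][y-60:y+45,x-70:x+70,::-1];cv2.imwrite("pics/s5.png",cv2.resize(c,None,fx=5,fy=5,interpolation=cv2.INTER_CUBIC))
```

```text
t 5.5 pos [ 0.6277 -0.3421  0.0167] yaw -22.29 tilt [-0.0007  0.0003] F [-0.4  0.7 -0.2] op 0.001 gf 0.0
252 138
```

View pics/s5.png

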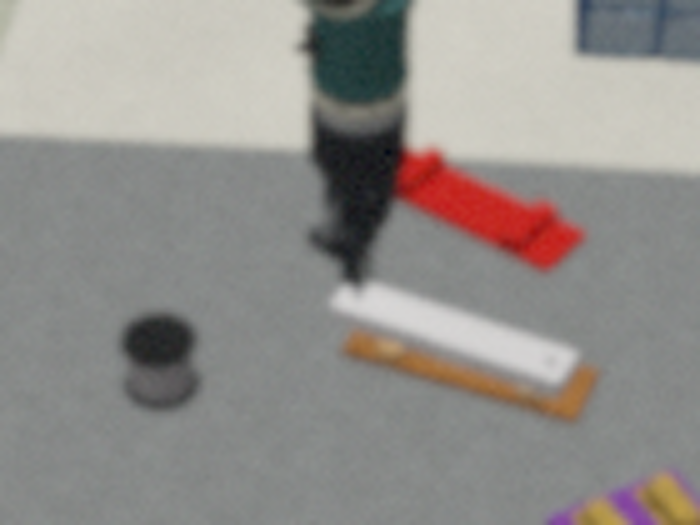

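Call:
carry_out:
  commands:
    - {"travel": [0,0,0.2],"rotation": [0,0,0],"hand": 0}
    - {"travel": [0,0,0.4],"rotation": [0,0,0],"hand": 0}
    - {"travel": [0,0,0.4],"rotation": [0,0,0],"hand": 0}

```text
t: 5.85
eef_pos: [0.6277, -0.3421, 0.0128]
tcp_rot: [-3.082, 0.607, 0.001]
force: [-0.6, -0.2, 0.5]
opening: -0.001
gripper_force: 0.0
```

Run:
```python
from h import *
st()
```

```text
t 5.85 pos [ 0.6277 -0.3421  0.0128] yaw -22.29 tilt [-0.0007  0.0003] F [-0.6 -0.2  0.5] op -0.001 gf 0.0
```

Call:
carry_out:
  commands:
    - {"travel": [0,0,0.2],"rotation": [0,0,0],"hand": 0}
    - {"travel": [0,0,0.4],"rotation": [0,0,0],"hand": 0}
    - {"travel": [0,0,0.4],"rotation": [0,0,0],"hand": 0}

```text
t: 6.15
eef_pos: [0.6278, -0.3421, 0.0089]
tcp_rot: [-3.082, 0.607, 0.001]
force: [-0.5, 0.5, 0.2]
opening: 0.0
gripper_force: 0.0
```

Run:
```python
from h import *
st();d=cam("wrist");cv2.imwrite("pics/w6.png",np.hstack([d["image"][150:300,150:360,::-1]]))
for c in("side","top"):
    cam(c);print([(np.round(r["centre"],4),r["p"]) for r in env.place_of(c,"straightedge")])
```

```text
t 6.15 pos [ 0.6278 -0.3421  0.0089] yaw -22.29 tilt [-0.0005  0.0002] F [-0.5  0.5  0.2] op 0.0 gf 0.0
[(array([ 0.5513, -0.3072,  0.0336]), 0.59)]
[(array([ 0.5462, -0.3063,  0.0233]), 0.77)]
```

View pics/w6.png

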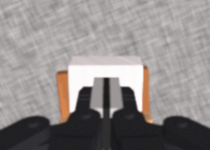

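Call:
carry_out:
  commands:
    - {"travel": [0,0,0.15],"rotation": [0,0,0],"hand": 0}
    - {"travel": [0,0,0.3],"rotation": [0,0,0],"hand": 0}
    - {"travel": [0,0,0.45],"rotation": [0,0,0],"hand": 0}

```text
t: 6.7
eef_pos: [0.6283, -0.3423, 0.0053]
tcp_rot: [3.082, -0.607, 0.001]
force: [-1.3, 0.6, 7.1]
opening: -0.003
gripper_force: 3.2
```

Call:
carry_out:
  commands:
    - {"travel": [0,0,0.15],"rotation": [0,0,0],"hand": 0}
    - {"travel": [0,0,0.3],"rotation": [0,0,0],"hand": 0}

```text
t: 6.9
eef_pos: [0.6295, -0.3428, 0.0034]
tcp_rot: [3.082, -0.607, 0.005]
force: [0.8, -0.0, 6.9]
opening: -0.001
gripper_force: 3.8
```

Call:
carry_out:
  commands:
    - {"travel": [0,0,-3],"rotation": [0,0,0],"hand": 1}
    - {"travel": [0,0,-3],"rotation": [0,0,0],"hand": 1}
    - {"travel": [0,0,-3],"rotation": [0,0,0],"hand": 1}
    - {"travel": [0,0,-3],"rotation": [0,0,0],"hand": 1}
    - {"travel": [0,0,-3],"rotation": [0,0,0],"hand": 1}
    - {"travel": [0,0,-3],"rotation": [0,0,0],"hand": 1}
    - {"travel": [0,0,-3],"rotation": [0,0,0],"hand": 1}

```text
t: 7.6
eef_pos: [0.6277, -0.3421, 0.0311]
tcp_rot: [-3.082, 0.607, 0.001]
force: [-0.2, 0.2, 0.1]
opening: 1.005
gripper_force: 0.0
```

Run:
```python
from h import *
st();d=cam("wrist")
print([(np.round(r["centre"],4),r["p"]) for r in env.place_of("wrist","straightedge")])
goto(.629,-.3424,-.013,-22.3)
```

```text
t 7.6 pos [ 0.6277 -0.3421  0.0311] yaw -22.3 tilt [-0.0008  0.0003] F [-0.2  0.2  0.1] op 1.005 gf 0.0
[(array([ 0.5502, -0.3128,  0.0268]), 0.69)]
travel [ 0.11 -0.02  4.44] rot [0. 0. 0.]
```

Call:
carry_out:
  commands:
    - {"travel": [0.1,0,2.4],"rotation": [0,0,0],"hand": 1}
    - {"travel": [0.1,0,4.4],"rotation": [0,0,0],"hand": 1}
    - {"travel": [0.1,0,4.4],"rotation": [0,0,0],"hand": 0.3}
    - {"travel": [0.1,0,4.4],"rotation": [0,0,0],"hand": 0.3}
    - {"travel": [0.1,0,4.4],"rotation": [0,0,0],"hand": 0.3}
    - {"travel": [0.1,0,4.4],"rotation": [0,0,0],"hand": 0.2}
    - {"travel": [0.1,0,4.4],"rotation": [0,0,0],"hand": 0.2}
    - {"travel": [0.1,0,4.4],"rotation": [0,0,0],"hand": 0.2}
  grip_force: 100

```text
t: 8.5
eef_pos: [0.6298, -0.3429, -0.0108]
tcp_rot: [3.082, -0.607, 0.003]
force: [-1.9, 0.9, 6.8]
opening: 0.439
gripper_force: 101.6
```

Call:
carry_out:
  commands:
    - {"travel": [0,0,-1],"rotation": [0,0,0],"hand": 0.2}
    - {"travel": [0,0,-2.5],"rotation": [0,0,0],"hand": 0.2}
    - {"travel": [0,0,-4.5],"rotation": [0,0,0],"hand": 0.2}
    - {"travel": [0,0,-8],"rotation": [0,0,0],"hand": 0.2}
    - {"travel": [0,0,-11],"rotation": [0,0,0],"hand": 0.2}
    - {"travel": [0,0,-11],"rotation": [0,0,0],"hand": 0.2}

```text
t: 9.1
eef_pos: [0.6323, -0.3444, 0.1042]
tcp_rot: [3.079, -0.607, 0.016]
force: [0.8, -1.0, -3.3]
opening: 0.439
gripper_force: 100.9
```

Run:
```python
from h import *
st()
d=np.load("w1.npy",allow_pickle=True).item()
g=cv2.GaussianBlur(cv2.cvtColor(d["image"],cv2.COLOR_RGB2GRAY),(3,3),0).astype(float)
print(g[36:62:1,60].astype(int).tolist())
print(g[36:62:1,20].astype(int).tolist()); print(g[36:62:1,100].astype(int).tolist())
for c in("side","top"):
    cam(c);print([(np.round(r["centre"],4),r["p"]) for r in env.place_of(c,"straightedge")],[np.round(r["centre"],4) for r in env.place_of(c,"chassis")])
```

```text
t 9.1 pos [ 0.6323 -0.3444  0.1042] yaw -22.3 tilt [ 0.0092 -0.0047] F [ 0.8 -1.  -3.3] op 0.439 gf 100.9
[122, 122, 122, 122, 123, 122, 122, 122, 133, 167, 210, 234, 225, 185, 135, 100, 82, 80, 90, 101, 106, 111, 122, 137, 147, 151]
[129, 130, 130, 131, 132, 133, 134, 133, 133, 133, 138, 158, 195, 225, 228, 198, 148, 104, 83, 83, 94, 105, 116, 130, 142, 147]
[145, 145, 144, 144, 144, 146, 158, 186, 219, 236, 225, 186, 138, 105, 86, 79, 87, 102, 112, 118, 126, 137, 145, 149, 148, 146]
[(array([ 0.5516, -0.3082,  0.1472]), 0.91)] [array([6.839e-01, 5.280e-02, 6.000e-04])]
[(array([ 0.5441, -0.3112,  0.1342]), 0.69)] [array([ 0.6847,  0.055 , -0.0021])]
```

Run:
```python
from h import *
d=np.load("w1.npy",allow_pickle=True).item()
g=cv2.cvtColor(d["image"],cv2.COLOR_RGB2GRAY).astype(float)
pts=[]
for c in range(3,112):
    col=g[:,c];k=40+int(np.argmax(col[40:58]));j=k
    while col[j]>155: j+=1
    pts.append((c,j-1+(col[j-1]-155)/(col[j-1]-col[j])))
P=toplane(d,pts,.055)
vx,vy,x0,y0=cv2.fitLine(np.float32(P[:,:2]),cv2.DIST_HUBER,0,.001,.001).ravel()
if vy<0: vx,vy=-vx,-vy
print("wall yaw",np.degrees(np.arctan2(-vx,vy)),"x at y=.054:",x0+vx/vy*(.054-y0), "end y",P[:,1].min(),P[:,1].max())
# right corner of wall in picture about (129,52)
print(toplane(d,[(119,46),(124,50),(129,53)],.055))
```

```text
wall yaw 2.1823385 x at y=.054: 0.6868841 end y -0.015380565769342408 0.1124464522063677
[[ 0.69046739 -0.02468083  0.055     ]
 [ 0.68622006 -0.0299905   0.055     ]
 [ 0.68301484 -0.03543279  0.055     ]]
```

Run:
```python
from h import *
goto(.6509,.1436,.08,92.3)
```

```text
travel [-16.27 -45.81   1.63] rot [-2.000e-01  1.000e-01 -1.146e+02]
```

Call:
carry_out:
  commands:
    - {"travel": [-16.3,-45.8,0.5],"rotation": [0,0,-114.6],"hand": 0.2}
    - {"travel": [-16.3,-45.8,0.5],"rotation": [0,0,-114.6],"hand": 0.2}
    - {"travel": [-16.3,-45.8,0.5],"rotation": [0,0,-114.6],"hand": 0.2}
    - {"travel": [-16.3,-45.8,0.5],"rotation": [0,0,-114.6],"hand": 0.2}
    - {"travel": [-16.3,-45.8,0.5],"rotation": [0,0,-114.6],"hand": 0.2}
    - {"travel": [-16.3,-45.8,0.5],"rotation": [0,0,-114.6],"hand": 0.2}
    - {"travel": [-16.3,-45.8,0.5],"rotation": [0,0,-114.6],"hand": 0.2}
    - {"travel": [-16.3,-45.8,0.5],"rotation": [0,0,-114.6],"hand": 0.2}
    - {"travel": [-16.3,-45.8,0.5],"rotation": [0,0,-114.6],"hand": 0.2}
    - {"travel": [-16.3,-45.8,0.5],"rotation": [0,0,-114.6],"hand": 0.2}

```text
t: 10.4
eef_pos: [0.6505, 0.1476, 0.0917]
tcp_rot: [-2.659, -1.667, 0.001]
force: [1.1, 0.5, -3.8]
opening: 0.44
gripper_force: 101.1
```

Run:
```python
from h import *
st();goto(.6509,.1436,.06,92.3)
```

```text
t 10.4 pos [0.6505 0.1476 0.0917] yaw 64.18 tilt [-0.0021  0.002 ] F [ 1.1  0.5 -3.8] op 0.44 gf 101.1
travel [-0.35  0.22  3.17] rot [ -0.1  -0.1 -28.1]
```

Call:
carry_out:
  commands:
    - {"travel": [-0.35,0.2,1],"rotation": [0,0,-28.1],"hand": 0.2}
    - {"travel": [-0.35,0.2,2],"rotation": [0,0,-28.1],"hand": 0.2}
    - {"travel": [-0.35,0.2,3],"rotation": [0,0,-28.1],"hand": 0.2}
    - {"travel": [-0.35,0.2,4],"rotation": [0,0,-28.1],"hand": 0.2}
    - {"travel": [-0.35,0.2,4],"rotation": [0,0,-28.1],"hand": 0.2}
    - {"travel": [-0.35,0.2,4],"rotation": [0,0,-28.1],"hand": 0.2}

```text
t: 11.0
eef_pos: [0.6517, 0.1388, 0.0521]
tcp_rot: [-2.19, -2.251, 0.002]
force: [0.1, -0.0, -3.4]
opening: 0.438
gripper_force: 101.0
```

Run:
```python
from h import *
st();goto(.6509,.1436,-.029,92.3)
d=cam("top");a=d["image"][75:275,150:300,::-1];cv2.imwrite("pics/t7.png",cv2.resize(a,None,fx=3,fy=3,interpolation=cv2.INTER_CUBIC))
print([(np.round(r["centre"],4),r["p"]) for r in env.place_of("top","straightedge")])
```

```text
t 11.0 pos [0.6517 0.1388 0.0521] yaw 91.59 tilt [-0.0014 -0.0001] F [ 0.1 -0.  -3.4] op 0.438 gf 101.0
travel [ 0.48 -0.05  8.11] rot [-0.1  0.  -0.7]
[(array([0.6497, 0.0491, 0.0883]), 0.55)]
```

View pics/t7.png

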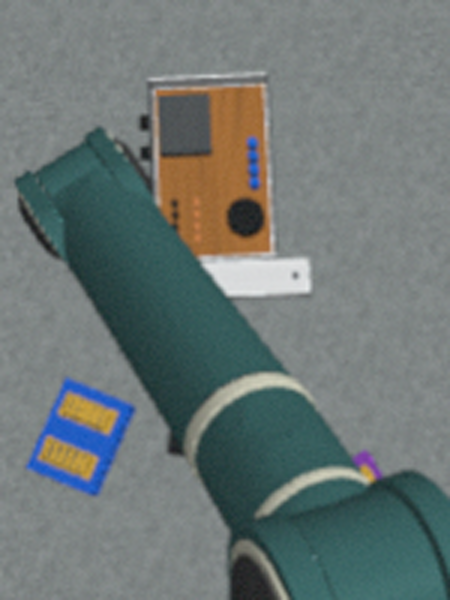

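Call:
carry_out:
  commands:
    - {"travel": [0.48,0,2],"rotation": [0,0,-0.7],"hand": 0.2}
    - {"travel": [0.48,0,4],"rotation": [0,0,-0.7],"hand": 0.2}
    - {"travel": [0.48,0,6],"rotation": [0,0,-0.7],"hand": 0.2}
    - {"travel": [0.48,0,7.5],"rotation": [0,0,-0.7],"hand": 0.2}
    - {"travel": [0.48,0,7.9],"rotation": [0,0,-0.7],"hand": 0.2}
    - {"travel": [0.48,0,8.1],"rotation": [0,0,-0.7],"hand": 0.2}
    - {"travel": [0.48,0,8.1],"rotation": [0,0,-0.7],"hand": 0.2}

```text
t: 11.8
eef_pos: [0.6524, 0.144, -0.028]
tcp_rot: [2.173, 2.268, 0.001]
force: [0.8, -0.5, -3.2]
opening: 0.442
gripper_force: 101.0
```

Run:
```python
from h import *
st();goto(.6509,.1436,-.029,92.3);goto(.6629,.144,-.031,92.3)
```

```text
t 11.8 pos [ 0.6524  0.144  -0.028 ] yaw 92.45 tilt [0.0007 0.0003] F [ 0.8 -0.5 -3.2] op 0.442 gf 101.0
travel [-0.04 -0.15  0.1 ] rot [ 0.  -0.   0.1]
travel [-0.05  1.05  0.3 ] rot [ 0.  -0.   0.1]
```

Call:
carry_out:
  commands:
    - {"travel": [0,0.3,0.1],"rotation": [0,0,0],"hand": 0.2}
    - {"travel": [0,0.6,0.1],"rotation": [0,0,0],"hand": 0.2}
    - {"travel": [0,0.8,0.1],"rotation": [0,0,0],"hand": 0.2}
    - {"travel": [0,0.9,0.1],"rotation": [0,0,0],"hand": 0.2}

```text
t: 12.2
eef_pos: [0.6616, 0.1441, -0.0289]
tcp_rot: [2.174, 2.268, 0.001]
force: [-0.0, -0.1, -4.0]
opening: 0.436
gripper_force: 101.1
```

Call:
carry_out:
  commands:
    - {"travel": [0,0.1,0],"rotation": [0,0,0],"hand": 0.2}
    - {"travel": [0,0.2,0],"rotation": [0,0,0],"hand": 0.2}

```text
t: 12.4
eef_pos: [0.663, 0.1442, -0.0292]
tcp_rot: [-2.174, -2.268, 0.0]
force: [0.4, -0.2, -2.9]
opening: 0.439
gripper_force: 101.1
```

Call:
carry_out:
  commands:
    - {"travel": [0,0.1,0],"rotation": [0,0,0],"hand": 0.2}
    - {"travel": [0,0.2,0],"rotation": [0,0,0],"hand": 0.2}

```text
t: 12.6
eef_pos: [0.6635, 0.1442, -0.0295]
tcp_rot: [-2.172, -2.267, 0.004]
force: [-5.7, -0.8, 1.1]
opening: 0.443
gripper_force: 101.6
```

Call:
carry_out:
  commands:
    - {"travel": [0,0.1,0.1],"rotation": [0,0,0],"hand": 0.2}
    - {"travel": [0,0.1,0.2],"rotation": [0,0,0],"hand": 0.2}

```text
t: 12.8
eef_pos: [0.6635, 0.1443, -0.0307]
tcp_rot: [-2.172, -2.267, 0.008]
force: [-11.0, -1.4, 14.0]
opening: 0.437
gripper_force: 103.1
```

Call:
carry_out:
  commands:
    - {"travel": [0,0,-0.1],"rotation": [0,0,0],"hand": 0.44}
    - {"travel": [0,0,-0.1],"rotation": [0,0,0],"hand": 0.7}
    - {"travel": [0,0,-0.1],"rotation": [0,0,0],"hand": 0.7}
    - {"travel": [0,0,-0.1],"rotation": [0,0,0],"hand": 0.7}

```text
t: 13.2
eef_pos: [0.6672, 0.1445, -0.0295]
tcp_rot: [2.172, 2.267, 0.003]
force: [0.3, -0.5, 0.5]
opening: 0.701
gripper_force: 0.0
```

Call:
carry_out:
  commands:
    - {"travel": [0,0,-2],"rotation": [0,0,0],"hand": 0.7}
    - {"travel": [0,0,-5],"rotation": [0,0,0],"hand": 0.7}
    - {"travel": [0,0,-10],"rotation": [0,0,0],"hand": 0.5}
    - {"travel": [-10,-6,-13],"rotation": [0,0,0],"hand": 0.3}
    - {"travel": [-10,-6,-13],"rotation": [0,0,0],"hand": 0}
    - {"travel": [-10,-6,-13],"rotation": [0,0,0],"hand": 0}
    - {"travel": [-10,-6,-13],"rotation": [0,0,0],"hand": 0}

```text
t: 13.9
eef_pos: [0.6107, 0.0374, 0.1025]
tcp_rot: [2.177, 2.259, -0.0]
force: [0.0, -0.3, 0.5]
opening: -0.001
gripper_force: 0.0
```

Run:
```python
from h import *
st()
d=cam("wrist");cv2.imwrite("pics/w8.png",d["image"][:,:,::-1]);np.save("w8.npy",d,allow_pickle=True)
for t in ("straightedge","chassis","load"): print(t,[(np.round(r["centre"],4),round(r["p"],2)) for r in env.place_of("wrist",t)])
for t,z in [("straightedge",.018),("load",.04)]:
    for r in env.silhouettes("wrist",t):
        c=max(cv2.findContours(r["region"].astype(np.uint8),0,2)[0],key=len)
        P=toplane(d,c[:,0],z)[:,:2]
        print(t,round(r["p"],2),[np.round(q,1) for q in cv2.minAreaRect(np.float32(P*1000))],cv2.boundingRect(c))
```

```text
t 13.9 pos [0.6107 0.0374 0.1025] yaw 92.14 tilt [ 0.0031 -0.003 ] F [ 0.  -0.3  0.5] op -0.001 gf 0.0
straightedge [(array([0.6674, 0.0564, 0.0073]), 0.96)]
chassis [(array([ 0.6842,  0.0565, -0.0027]), 0.93), (array([0.6686, 0.0555, 0.0088]), 0.48)]
load [(array([ 0.3988, -0.1044,  0.0004]), 0.68), (array([ 0.5037,  0.0494, -0.0016]), 0.55)]
straightedge 0.62 [array([665.4,  58. ]), array([ 42.1, 198.4]), np.float64(2.0)] (291, 49, 58, 220)
load 0.87 [array([511. ,  54.5]), array([109.9,  88. ]), np.float64(84.6)] (80, 98, 113, 139)
load 0.87 [array([507.2, 163.1]), array([90.2, 33.9]), np.float64(1.4)] (55, 0, 126, 52)
load 0.86 [array([408.4, -77.4]), array([143.7,  51.6]), np.float64(30.3)] (0, 253, 115, 99)
```

View pics/w8.png

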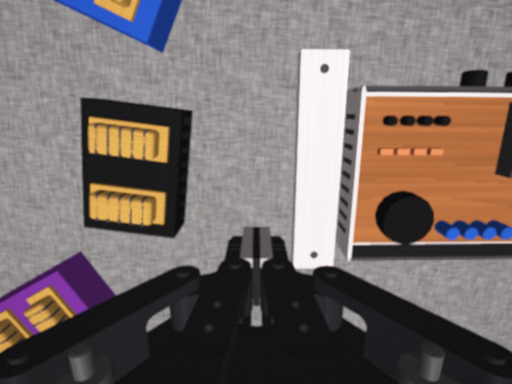

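Run:
```python
from h import *
goto(.618,.056,.03,92.2);goto(.618,.056,-.026,92.2)
```

```text
travel [1.19 0.8  6.98] rot [ 0.  -0.1  0.4]
travel [ 1.19  0.8  12.58] rot [ 0.  -0.1  0.4]
```

Call:
carry_out:
  commands:
    - {"travel": [1.2,0.8,4],"rotation": [0,0,0.4],"hand": 0}
    - {"travel": [1.2,0.8,7],"rotation": [0,0,0.4],"hand": 0}
    - {"travel": [1.2,0.8,10],"rotation": [0,0,0.4],"hand": 0}
    - {"travel": [1.2,0.8,12],"rotation": [0,0,0.4],"hand": 0}
    - {"travel": [1.2,0.8,12.6],"rotation": [0,0,0.4],"hand": 0}
    - {"travel": [1.2,1.2,12.6],"rotation": [0,0,0.4],"hand": 0}
    - {"travel": [1.2,1.6,12.6],"rotation": [0,0,0.4],"hand": 0}

```text
t: 14.9
eef_pos: [0.627, 0.0554, -0.0253]
tcp_rot: [2.18, 2.261, 0.002]
force: [1.1, -0.1, 0.5]
opening: -0.0
gripper_force: 0.0
```

Call:
carry_out:
  commands:
    - {"travel": [0,0.3,0],"rotation": [0,0,0],"hand": 0}
    - {"travel": [0,0.6,0],"rotation": [0,0,0],"hand": 0}
    - {"travel": [0,0.8,0],"rotation": [0,0,0],"hand": 0}

```text
t: 15.2
eef_pos: [0.6339, 0.0549, -0.0254]
tcp_rot: [2.182, 2.261, -0.001]
force: [-4.4, -1.6, 6.3]
opening: 0.003
gripper_force: 3.6
```

Call:
carry_out:
  commands:
    - {"travel": [0,0.1,0],"rotation": [0,0,0],"hand": 0}
    - {"travel": [0,0.2,0],"rotation": [0,0,0],"hand": 0}
    - {"travel": [0,0.2,0],"rotation": [0,0,0],"hand": 0}

```text
t: 15.5
eef_pos: [0.6338, 0.0548, -0.0254]
tcp_rot: [-2.18, -2.26, 0.006]
force: [-7.5, 0.3, 9.8]
opening: 0.001
gripper_force: 5.2
```

Call:
carry_out:
  commands:
    - {"travel": [0,0.1,0],"rotation": [0,0,0],"hand": 0}
    - {"travel": [0,0.2,0],"rotation": [0,0,0],"hand": 0}
    - {"travel": [0,0.2,0],"rotation": [0,0,0],"hand": 0}

```text
t: 15.8
eef_pos: [0.634, 0.0548, -0.0255]
tcp_rot: [-2.179, -2.258, 0.011]
force: [-12.2, -1.1, 12.9]
opening: 0.005
gripper_force: 8.3
```

Call:
carry_out:
  commands:
    - {"travel": [0,-1,0],"rotation": [0,0,0],"hand": 0}
    - {"travel": [0,-2,-3],"rotation": [0,0,0],"hand": 0}
    - {"travel": [0,-3,-8],"rotation": [0,0,0],"hand": 0}
    - {"travel": [0,-5,-12],"rotation": [0,0,0],"hand": 0}
    - {"travel": [0,-5,-12],"rotation": [0,0,0],"hand": 0}

```text
t: 16.3
eef_pos: [0.5897, 0.0542, 0.0996]
tcp_rot: [2.176, 2.257, 0.01]
force: [0.5, 0.3, -0.3]
opening: 0.0
gripper_force: 0.0
```

```bash
cat > fl.py <<'E'
from h import *
def edges(d,z,xc=.667,y0=.0,y1=.12):
    """near (-x) edge of the white bar's top, and the yaw of both long edges"""
    g=cv2.cvtColor(d["image"],cv2.COLOR_RGB2GRAY)
    m=cv2.inRange(g,195,255);lab=cv2.connectedComponents(m)[1]
    u,v=proj(d,[[xc,.056,z]])[0].astype(int);k=lab[v,u];print("px",u,v,"g",g[v,u])
    c=max(cv2.findContours((lab==k).astype(np.uint8),0,2)[0],key=len)
    P=toplane(d,c[:,0],z)[:,:2];r=cv2.minAreaRect(np.float32(P*1000));print("bar",[np.round(q,2) for q in r])
E
python3 - <<'E'
from fl import *
st();d=cam("wrist");np.save("w9.npy",d,allow_pickle=True)
edges(d,.018)
for t in ("straightedge","chassis","load"): print(t,[(np.round(r["centre"],4),round(r["p"],2)) for r in env.place_of("wrist",t)])
goto(.435,.047,.10,182.2)
E
```

```text
t 16.3 pos [0.5897 0.0542 0.0996] yaw 92.11 tilt [0.0091 0.    ] F [ 0.5  0.3 -0.3] op 0.0 gf 0.0
px 339 191 g 245
bar [array([666.46,  64.77]), array([ 39.97, 185.12]), np.float64(2.05)]
straightedge [(array([0.6666, 0.0579, 0.0064]), 0.91), (array([ 6.84e-01,  5.80e-02, -1.00e-04]), 0.3)]
chassis [(array([ 0.6846,  0.0567, -0.0023]), 0.73)]
load [(array([0.5021, 0.0526, 0.0007]), 0.67), (array([ 0.4052, -0.1063, -0.0014]), 0.57)]
travel [ -0.03 -15.26  -0.69] rot [ -0.1  -0.  -90.2]
```

Call:
carry_out:
  commands:
    - {"travel": [0,-15.3,-1],"rotation": [0,0,-90.2],"hand": 0.7}
    - {"travel": [0,-15.3,-1],"rotation": [0,0,-90.2],"hand": 0.7}
    - {"travel": [0,-15.3,-1],"rotation": [0,0,-90.2],"hand": 0.7}
    - {"travel": [0,-15.3,-1],"rotation": [0,0,-90.2],"hand": 0.7}
    - {"travel": [0,-15.3,-1],"rotation": [0,0,-90.2],"hand": 0.7}
    - {"travel": [0,-15.3,-1],"rotation": [0,0,-90.2],"hand": 0.7}
    - {"travel": [0,-15.3,-1],"rotation": [0,0,-90.2],"hand": 0.7}
    - {"travel": [0,-15.3,-1],"rotation": [0,0,-90.2],"hand": 0.7}
    - {"travel": [0,-15.3,-1],"rotation": [0,0,-90.2],"hand": 0.7}
    - {"travel": [0,-15.3,-1],"rotation": [0,0,-90.2],"hand": 0.7}

```text
t: 17.5
eef_pos: [0.4344, 0.0478, 0.1027]
tcp_rot: [-0.046, -3.139, -0.002]
force: [-0.5, 0.3, -0.9]
opening: 0.697
gripper_force: 0.0
```

Call:
carry_out:
  commands:
    - {"travel": [0,0,0],"rotation": [0,0,-5],"hand": 0.7}
    - {"travel": [0,0,0],"rotation": [0,0,-5],"hand": 0.7}

```text
t: 17.7
eef_pos: [0.4343, 0.0479, 0.1026]
tcp_rot: [0.082, -3.138, -0.003]
force: [0.0, 0.2, 0.5]
opening: 0.702
gripper_force: 0.0
```

Run:
```python
from h import *
st();goto(.435,.047,-.033,182.2)
d=cam("wrist")
for t in ("straightedge","chassis","load"): print(t,[(np.round(r["centre"],4),round(r["p"],2)) for r in env.place_of("wrist",t)])
```

```text
t 17.7 pos [0.4343 0.0479 0.1026] yaw -177.02 tilt [-0.0026  0.0019] F [0.  0.2 0.5] op 0.702 gf 0.0
travel [-0.1  -0.12 13.56] rot [ 0.1 -0.1  0.8]
straightedge []
chassis []
load [(array([ 0.4015, -0.106 , -0.003 ]), 0.86), (array([ 0.5027,  0.0503, -0.0007]), 0.63), (array([0.4903, 0.208 , 0.0011]), 0.6)]
```

Call:
carry_out:
  commands:
    - {"travel": [0,-0.1,5],"rotation": [0,0,0.8],"hand": 0.7}
    - {"travel": [0,-0.1,9],"rotation": [0,0,0.8],"hand": 0.7}
    - {"travel": [0,-0.1,12],"rotation": [0,0,0.8],"hand": 0.7}
    - {"travel": [0,-0.1,13],"rotation": [0,0,0.8],"hand": 0.7}
    - {"travel": [0,-0.1,13.4],"rotation": [0,0,0.8],"hand": 0.7}
    - {"travel": [0,-0.1,13.4],"rotation": [0,0,0.8],"hand": 0.7}

```text
t: 18.5
eef_pos: [0.4355, 0.0471, -0.0297]
tcp_rot: [-0.06, 3.14, 0.0]
force: [-0.1, -0.3, 0.2]
opening: 0.697
gripper_force: 0.0
```

Run:
```python
from h import *
st();goto(.535,.051,-.031,182.2)
```

```text
t 18.5 pos [ 0.4355  0.0471 -0.0297] yaw -177.8 tilt [0.0009 0.0001] F [-0.1 -0.3  0.2] op 0.697 gf 0.0
travel [-9.96  0.    0.14] rot [0.  0.1 0. ]
```

Call:
carry_out:
  commands:
    - {"travel": [-1,0,0.1],"rotation": [0,0,0],"hand": 0.7}
    - {"travel": [-1.8,0,0.1],"rotation": [0,0,0],"hand": 0.7}
    - {"travel": [-2.5,0,0.1],"rotation": [0,0,0],"hand": 0.7}
    - {"travel": [-3.2,0,0.1],"rotation": [0,0,0],"hand": 0.7}
    - {"travel": [-3.9,0,0.1],"rotation": [0,0,0],"hand": 0.7}
    - {"travel": [-4.5,0,0.1],"rotation": [0,0,0],"hand": 0.7}
    - {"travel": [-5.1,0,0.1],"rotation": [0,0,0],"hand": 0.7}

```text
t: 19.2
eef_pos: [0.4852, 0.0482, -0.0309]
tcp_rot: [0.059, -3.139, 0.002]
force: [-5.7, 0.4, 2.4]
opening: 0.703
gripper_force: 2.8
```

Run:
```python
from h import *
st()
for c in ("top","wrist"):
    d=cam(c)
    print([(np.round(r["centre"],4),round(r["p"],2)) for r in env.place_of(c,"load")])
    for r in env.silhouettes(c,"load"):
        c_=max(cv2.findContours(r["region"].astype(np.uint8),0,2)[0],key=len)
        P=toplane(d,c_[:,0],.04)[:,:2];print([np.round(q,1) for q in cv2.minAreaRect(np.float32(P*1000))])
```

```text
t 19.2 pos [ 0.4852  0.0482 -0.0309] yaw -177.85 tilt [-0.0021 -0.0011] F [-5.7  0.4  2.4] op 0.703 gf 2.8
[(array([0.4968, 0.2071, 0.0012]), 0.72), (array([5.357e-01, 5.680e-02, 1.000e-04]), 0.5)]
[array([489.7, 206.4]), array([ 88.6, 111.6]), np.float64(67.3)]
[array([565.3, 107.7]), array([16.9, 13.6]), np.float64(89.3)]
[array([555.1, 407.1]), array([ 79.3, 145.6]), np.float64(64.8)]
[(array([0.5356, 0.0548, 0.0011]), 0.68)]
[array([482.1, 139.8]), array([63.3, 25.8]), np.float64(16.1)]
[array([421.8, -28.3]), array([25.2, 51.3]), np.float64(79.4)]
```

Call:
carry_out:
  commands:
    - {"travel": [-0.7,0,0],"rotation": [0,0,0],"hand": 0.7}
    - {"travel": [-1.4,0,0],"rotation": [0,0,0],"hand": 0.7}
    - {"travel": [-2.1,0,0],"rotation": [0,0,0],"hand": 0.7}
    - {"travel": [-2.8,0,0],"rotation": [0,0,0],"hand": 0.7}
    - {"travel": [-3.5,0,0],"rotation": [0,0,0],"hand": 0.7}
    - {"travel": [-4.2,0,0],"rotation": [0,0,0],"hand": 0.7}
    - {"travel": [-4.9,0,0],"rotation": [0,0,0],"hand": 0.7}
    - {"travel": [-5.5,0,0],"rotation": [0,0,0],"hand": 0.7}
    - {"travel": [-6.0,0,0],"rotation": [0,0,0],"hand": 0.7}
    - {"travel": [-6.3,0,0],"rotation": [0,0,0],"hand": 0.7}

```text
t: 20.5
eef_pos: [0.5468, 0.0513, -0.0313]
tcp_rot: [0.061, -3.137, 0.001]
force: [-8.6, -0.1, 6.8]
opening: 0.699
gripper_force: 4.5
```

Call:
carry_out:
  commands:
    - {"travel": [-0.2,0,0],"rotation": [0,0,0],"hand": 0.7}
    - {"travel": [-0.4,0,0],"rotation": [0,0,0],"hand": 0.7}

```text
t: 20.7
eef_pos: [0.5501, 0.0515, -0.0313]
tcp_rot: [0.061, -3.136, 0.002]
force: [-9.4, -1.2, 6.5]
opening: 0.696
gripper_force: 4.5
```

Call:
carry_out:
  commands:
    - {"travel": [-0.1,0,0],"rotation": [0,0,0],"hand": 0.7}
    - {"travel": [-0.2,0,0],"rotation": [0,0,0],"hand": 0.7}

```text
t: 20.9
eef_pos: [0.5521, 0.0515, -0.0313]
tcp_rot: [0.061, -3.136, 0.002]
force: [-8.9, -0.3, 6.0]
opening: 0.704
gripper_force: 4.4
```

Call:
carry_out:
  commands:
    - {"travel": [-0.1,0,0],"rotation": [0,0,0],"hand": 0.7}
    - {"travel": [-0.2,0,0],"rotation": [0,0,0],"hand": 0.7}

```text
t: 21.1
eef_pos: [0.5542, 0.0516, -0.0313]
tcp_rot: [0.061, -3.136, 0.002]
force: [-7.8, -0.3, 5.9]
opening: 0.696
gripper_force: 4.3
```

Call:
carry_out:
  commands:
    - {"travel": [-0.1,0,0],"rotation": [0,0,0],"hand": 0.7}
    - {"travel": [-0.2,0,0],"rotation": [0,0,0],"hand": 0.7}

```text
t: 21.3
eef_pos: [0.5557, 0.0517, -0.0313]
tcp_rot: [0.061, -3.135, 0.002]
force: [-11.8, -0.6, 10.8]
opening: 0.697
gripper_force: 6.0
```

Run:
```python
from h import *
st()
```

```text
t 21.3 pos [ 0.5557  0.0517 -0.0313] yaw -177.77 tilt [-0.0056 -0.0014] F [-11.8  -0.6  10.8] op 0.697 gf 6.0
```

Call:
carry_out:
  commands:
    - {"travel": [-0.1,0,0],"rotation": [0,0,0],"hand": 0.7}
    - {"travel": [-0.2,0,0],"rotation": [0,0,0],"hand": 0.7}

```text
t: 21.5
eef_pos: [0.5555, 0.0517, -0.0314]
tcp_rot: [0.061, -3.132, 0.004]
force: [-17.3, -1.2, 13.2]
opening: 0.7
gripper_force: 8.9
```

Call:
carry_out:
  commands:
    - {"travel": [-0.1,0,0],"rotation": [0,0,0],"hand": 0.7}
    - {"travel": [-0.2,0,0],"rotation": [0,0,0],"hand": 0.7}

```text
t: 21.7
eef_pos: [0.5553, 0.0515, -0.0316]
tcp_rot: [0.061, -3.128, 0.006]
force: [-23.4, -1.8, 18.6]
opening: 0.698
gripper_force: 11.5
```

Call:
carry_out:
  commands:
    - {"travel": [-0.1,0,0],"rotation": [0,0,0],"hand": 0.7}
    - {"travel": [-0.2,0,0],"rotation": [0,0,0],"hand": 0.7}

```text
t: 21.9
eef_pos: [0.5551, 0.0515, -0.0319]
tcp_rot: [0.062, -3.124, 0.008]
force: [-28.8, -1.8, 23.9]
opening: 0.697
gripper_force: 14.6
```

Call:
carry_out:
  commands:
    - {"travel": [0.5,0,-0.1],"rotation": [0,0,0],"hand": 0.7}
    - {"travel": [1.5,0,-0.1],"rotation": [0,0,0],"hand": 0.7}
    - {"travel": [3.5,0,-1],"rotation": [0,0,0],"hand": 0.7}
    - {"travel": [4,0,-6],"rotation": [0,0,0],"hand": 0.7}
    - {"travel": [4,0,-11],"rotation": [0,0,0],"hand": 0.7}
    - {"travel": [4,0,-13.5],"rotation": [0,0,0],"hand": 0.7}
    - {"travel": [4,0,-13.5],"rotation": [0,0,0],"hand": 0.7}

```text
t: 22.6
eef_pos: [0.5282, 0.0508, 0.1079]
tcp_rot: [-0.059, 3.132, -0.0]
force: [-0.5, 0.1, 0.4]
opening: 0.702
gripper_force: 0.0
```

```bash
cat > look.py <<'E'
from h import *
def look(c):
    d=cam(c)
    for t,z in (("load",.04),("straightedge",.018),("chassis",.055)):
        print(c,t,[(np.round(r["centre"],4),round(r["p"],2)) for r in env.place_of(c,t)][:3])
        if t=="chassis": continue
        for r in env.silhouettes(c,t):
            k=max(cv2.findContours(r["region"].astype(np.uint8),0,2)[0],key=len)
            P=toplane(d,k[:,0],z)[:,:2];q=cv2.minAreaRect(np.float32(P*1000))
            if abs(q[0][1]-55)<40: print("   ",[np.round(v,1) for v in q])
    return d
E
python3 - <<'E'
from look import *
st();look("wrist");look("top");look("side")
E
```

```text
t 22.6 pos [0.5282 0.0508 0.1079] yaw -177.83 tilt [0.009  0.0001] F [-0.5  0.1  0.4] op 0.702 gf 0.0
wrist load [(array([ 0.4018, -0.1052, -0.0023]), 0.92), (array([0.6063, 0.0559, 0.0027]), 0.9), (array([ 0.4929,  0.2087, -0.0008]), 0.65)]
    [array([598.5,  62. ]), array([ 93.4, 109.3]), np.float64(2.1)]
wrist straightedge [(array([0.6651, 0.0582, 0.0097]), 0.68)]
    [array([660.6,  56.9]), array([ 49.9, 148.4]), np.float64(2.1)]
wrist chassis []
top load [(array([0.4916, 0.2109, 0.0021]), 0.65)]
top straightedge [(array([0.665 , 0.0579, 0.0043]), 0.7)]
top chassis [(array([0.6108, 0.0597, 0.0016]), 0.74), (array([0.6849, 0.0559, 0.0013]), 0.57)]
side load [(array([ 0.4033, -0.1067,  0.0043]), 0.8), (array([ 0.6103,  0.0619, -0.0007]), 0.74), (array([ 0.4936,  0.2119, -0.0011]), 0.63)]
    [array([609.1,  74. ]), array([ 79.2, 136.8]), np.float64(3.6)]
side straightedge [(array([0.6678, 0.0577, 0.0104]), 0.79)]
    [array([668.8,  61.5]), array([ 41.7, 204.2]), np.float64(3.2)]
    [array([804.6,  50.6]), array([230.7, 184.3]), np.float64(3.6)]
side chassis [(array([ 0.6871,  0.0533, -0.0016]), 0.94), (array([ 0.5631,  0.408 , -0.001 ]), 0.67)]
```

Run:
```python
from h import *
goto(.664,.144,.06,92.1)
```

```text
travel [-14.26   8.84   4.38] rot [-0.   0.  90.1]
```

Call:
carry_out:
  commands:
    - {"travel": [-14.2,8.8,1],"rotation": [0,0,90.1],"hand": 0.7}
    - {"travel": [-14.2,8.8,1],"rotation": [0,0,90.1],"hand": 0.7}
    - {"travel": [-14.2,8.8,1],"rotation": [0,0,90.1],"hand": 0.7}
    - {"travel": [-14.2,8.8,1],"rotation": [0,0,90.1],"hand": 0.7}
    - {"travel": [-14.2,8.8,1],"rotation": [0,0,90.1],"hand": 0.7}
    - {"travel": [-14.2,8.8,1],"rotation": [0,0,90.1],"hand": 0.7}
    - {"travel": [-14.2,8.8,1],"rotation": [0,0,90.1],"hand": 0.7}
    - {"travel": [-14.2,8.8,1],"rotation": [0,0,90.1],"hand": 0.7}
    - {"travel": [-14.2,8.8,1],"rotation": [0,0,90.1],"hand": 0.7}
    - {"travel": [-14.2,8.8,1],"rotation": [0,0,90.1],"hand": 0.7}

```text
t: 24.5
eef_pos: [0.6633, 0.1436, 0.0936]
tcp_rot: [-2.104, -2.333, 0.0]
force: [-0.1, 0.1, -0.4]
opening: 0.7
gripper_force: 0.0
```

Call:
carry_out:
  commands:
    - {"travel": [0,0,0],"rotation": [0,0,4],"hand": 0.7}
    - {"travel": [0,0,0],"rotation": [0,0,4],"hand": 0.7}

```text
t: 24.7
eef_pos: [0.6633, 0.1437, 0.0938]
tcp_rot: [2.177, 2.265, -0.0]
force: [-0.1, 0.1, 0.2]
opening: 0.697
gripper_force: 0.0
```

Run:
```python
from look import *
from fl import edges
st();goto(.664,.144,.06,92.1)
d=look("wrist")
st();goto(.664,.144,-.02,92.1)
edges(d,.018)
# bar's two long edges near the +y end and the end itself, from brightness along world lines
g=cv2.cvtColor(d["image"],cv2.COLOR_RGB2GRAY).astype(np.float32)
for y in (.115,.125,.135,.145,.150):
    xs=np.arange(.63,.70,.0005);P=proj(d,np.c_[xs,0*xs+y,0*xs+.018]).astype(np.float32)
    v=cv2.remap(g,P[:,0],P[:,1],1).ravel();G=np.gradient(cv2.GaussianBlur(v[None],(7,1),0)[0]);print(y,P[0].round(),"rise",xs[G.argmax()].round(4),"fall",xs[G.argmin()].round(4))
```

```text
t 24.7 pos [0.6633 0.1437 0.0938] yaw 92.26 tilt [ 0.0001 -0.0004] F [-0.1  0.1  0.2] op 0.697 gf 0.0
travel [0.03 0.07 3.38] rot [0.  0.  0.2]
wrist load [(array([0.4913, 0.2059, 0.001 ]), 0.91), (array([ 6.045e-01,  5.700e-02, -4.000e-04]), 0.74)]
    [array([608.3,  73.5]), array([ 81.2, 116.3]), np.float64(2.8)]
wrist straightedge [(array([0.667 , 0.0592, 0.0041]), 0.88)]
    [array([665.6,  82.3]), array([ 40.1, 157.1]), np.float64(2.2)]
wrist chassis [(array([ 6.858e-01,  5.370e-02, -5.000e-04]), 0.65)]
t 25.0 pos [0.6634 0.1435 0.0936] yaw 92.28 tilt [-0.0002  0.0001] F [-0.5  0.6 -0.5] op 0.699 gf 0.0
travel [ 0.05  0.07 11.36] rot [-0.  -0.   0.2]
px 255 279 g 253
bar [array([666.98,  83.99]), array([ 45.84, 162.68]), np.float64(4.4)]
0.115 [218. 221.] rise 0.6445 fall 0.6855
0.125 [218. 211.] rise 0.644 fall 0.685
0.135 [218. 200.] rise 0.644 fall 0.6845
0.145 [218. 189.] rise 0.6665 fall 0.6615
0.15 [218. 184.] rise 0.6435 fall 0.684
```

Call:
carry_out:
  commands:
    - {"travel": [0.05,0.08,4],"rotation": [0,0,0.2],"hand": 0.7}
    - {"travel": [0.05,0.08,8],"rotation": [0,0,0.2],"hand": 0.7}
    - {"travel": [0.05,0.08,11],"rotation": [0,0,0.2],"hand": 0.7}
    - {"travel": [0.05,0.08,12.2],"rotation": [0,0,0.2],"hand": 0.6}
    - {"travel": [0.05,0.08,12.4],"rotation": [0,0,0.2],"hand": 0.55}
    - {"travel": [0.05,0.08,12.4],"rotation": [0,0,0.2],"hand": 0.5}
    - {"travel": [0.05,0.08,12.4],"rotation": [0,0,0.2],"hand": 0.5}
  grip_force: 20

```text
t: 25.7
eef_pos: [0.6649, 0.1445, -0.0286]
tcp_rot: [2.181, 2.26, 0.002]
force: [-1.4, -0.7, -1.7]
opening: 0.498
gripper_force: 0.6
```

Run:
```python
from h import *
st()
```

```text
t 25.7 pos [ 0.6649  0.1445 -0.0286] yaw 92.06 tilt [0.0016 0.0005] F [-1.4 -0.7 -1.7] op 0.498 gf 0.6
```

Call:
carry_out:
  commands:
    - {"travel": [0,-0.05,0.1],"rotation": [0,0,0],"hand": 0.5}
    - {"travel": [0,-0.05,0.1],"rotation": [0,0,0],"hand": 0.5}

```text
t: 25.9
eef_pos: [0.6647, 0.1442, -0.03]
tcp_rot: [2.18, 2.26, 0.003]
force: [0.6, 0.2, -0.8]
opening: 0.498
gripper_force: 0.0
```

Call:
carry_out:
  commands:
    - {"travel": [0,0,0],"rotation": [0,0,0],"hand": 0.47}
    - {"travel": [0,0,0],"rotation": [0,0,0],"hand": 0.47}

```text
t: 26.1
eef_pos: [0.6636, 0.1442, -0.0309]
tcp_rot: [2.181, 2.261, -0.0]
force: [-2.0, -0.8, 1.7]
opening: 0.474
gripper_force: 0.9
```

Call:
carry_out:
  commands:
    - {"travel": [0,-0.13,0],"rotation": [0,0,0],"hand": 0.47}
    - {"travel": [0,-0.13,0],"rotation": [0,0,0],"hand": 0.47}
    - {"travel": [0,-0.13,0],"rotation": [0,0,0],"hand": 0.47}

```text
t: 26.4
eef_pos: [0.6634, 0.1441, -0.0309]
tcp_rot: [2.181, 2.26, 0.003]
force: [1.9, 0.4, 0.8]
opening: 0.468
gripper_force: 1.1
```

Call:
carry_out:
  commands:
    - {"travel": [0,0,0],"rotation": [0,0,0],"hand": 0.45}
    - {"travel": [0,0,0],"rotation": [0,0,0],"hand": 0.45}
    - {"travel": [0,0,0],"rotation": [0,0,0],"hand": 0.45}

```text
t: 26.7
eef_pos: [0.6634, 0.1442, -0.0308]
tcp_rot: [2.181, 2.26, 0.003]
force: [4.3, 0.8, 1.2]
opening: 0.465
gripper_force: 21.3
```

Call:
carry_out:
  commands:
    - {"travel": [0,0.13,0],"rotation": [0,0,0],"hand": 0.45}
    - {"travel": [0,0.13,0],"rotation": [0,0,0],"hand": 0.45}

```text
t: 26.9
eef_pos: [0.6634, 0.1441, -0.0308]
tcp_rot: [-2.181, -2.261, 0.001]
force: [0.8, 0.5, 5.1]
opening: 0.462
gripper_force: 21.7
```

Run:
```python
from look import *
st();look("wrist");look("top")
```

```text
t 26.9 pos [ 0.6634  0.1441 -0.0308] yaw 92.06 tilt [-0.0008 -0.0004] F [0.8 0.5 5.1] op 0.462 gf 21.7
wrist load [(array([ 6.018e-01,  5.770e-02, -6.000e-04]), 0.76)]
wrist straightedge []
wrist chassis []
top load [(array([0.4926, 0.2054, 0.0008]), 0.94), (array([0.6061, 0.06  , 0.0009]), 0.58)]
    [array([634.8,  23.2]), array([23.8, 31.3]), np.float64(89.6)]
top straightedge [(array([ 0.4057,  0.4131, -0.0006]), 0.57), (array([0.667 , 0.056 , 0.0065]), 0.51), (array([ 0.687 ,  0.0521, -0.0039]), 0.49)]
top chassis [(array([6.873e-01, 5.480e-02, 5.000e-04]), 0.77)]
```

Call:
carry_out:
  commands:
    - {"travel": [0,0.03,0],"rotation": [0,0,0],"hand": 0.2}
    - {"travel": [0,0.03,0],"rotation": [0,0,0],"hand": 0.2}
    - {"travel": [0,0.03,0],"rotation": [0,0,0],"hand": 0.2}
  grip_force: 110

```text
t: 27.8
eef_pos: [0.6634, 0.1441, -0.0303]
tcp_rot: [-2.181, -2.261, 0.002]
force: [-2.4, -1.0, 8.7]
opening: 0.438
gripper_force: 110.8
```

Call:
carry_out:
  commands:
    - {"travel": [0,-0.07,-0.2],"rotation": [0,0,0],"hand": 0.2}
    - {"travel": [0,-0.07,-0.5],"rotation": [0,0,0],"hand": 0.2}
    - {"travel": [0,-0.07,-0.9],"rotation": [0,0,0],"hand": 0.2}
    - {"travel": [0,-0.07,-1.4],"rotation": [0,0,0],"hand": 0.2}

```text
t: 28.2
eef_pos: [0.6624, 0.1437, -0.018]
tcp_rot: [-2.181, -2.26, 0.003]
force: [1.6, 0.3, -4.8]
opening: 0.437
gripper_force: 110.8
```

Call:
carry_out:
  commands:
    - {"travel": [0,0,-0.6],"rotation": [0,0,0],"hand": 0.2}
    - {"travel": [0,0,-1.2],"rotation": [0,0,0],"hand": 0.2}
    - {"travel": [0,0,-2],"rotation": [0,0,0],"hand": 0.2}
    - {"travel": [0,0,-3],"rotation": [0,0,0],"hand": 0.2}
    - {"travel": [0,0,-4.5],"rotation": [0,0,0],"hand": 0.2}
    - {"travel": [0,0,-7],"rotation": [0,0,0],"hand": 0.2}
    - {"travel": [0,0,-11],"rotation": [0,0,0],"hand": 0.2}
    - {"travel": [0,0,-14],"rotation": [0,0,0],"hand": 0.2}

```text
t: 29.0
eef_pos: [0.6635, 0.1445, 0.1261]
tcp_rot: [2.181, 2.26, 0.002]
force: [0.5, -0.1, -3.7]
opening: 0.435
gripper_force: 111.1
```

Run:
```python
from look import *
st();look("top");look("side")
goto(.534+.091*np.cos(np.radians(-18.5)),-.309+.091*np.sin(np.radians(-18.5)),.10,-18.5)
```

```text
t 29.0 pos [0.6635 0.1445 0.1261] yaw 92.05 tilt [0.0015 0.0005] F [ 0.5 -0.1 -3.7] op 0.435 gf 111.1
top load [(array([0.4944, 0.2113, 0.001 ]), 0.83), (array([ 0.4033, -0.1044, -0.0013]), 0.79), (array([0.6066, 0.0568, 0.0039]), 0.55)]
top straightedge [(array([0.6644, 0.0569, 0.161 ]), 0.76), (array([ 0.6861,  0.0557, -0.0007]), 0.69)]
    [array([704.4,  30. ]), array([ 49.6, 143.3]), np.float64(1.9)]
top chassis [(array([ 0.6867,  0.0547, -0.0012]), 0.77)]
side load [(array([0.4935, 0.2097, 0.0034]), 0.67), (array([ 0.4044, -0.1056,  0.0052]), 0.56)]
    [array([608.7,  75.5]), array([ 78.6, 133.6]), np.float64(3.6)]
side straightedge [(array([0.6653, 0.059 , 0.1606]), 0.54)]
    [array([684.7,  17.2]), array([45. , 75.4]), np.float64(4.8)]
side chassis [(array([ 0.6837,  0.0541, -0.003 ]), 0.93)]
travel [-48.01  -5.97   2.2 ] rot [-1.000e-01  1.000e-01  1.106e+02]
```

Call:
carry_out:
  commands:
    - {"travel": [-48,-6,1.5],"rotation": [0,0,110.6],"hand": 0.2}
    - {"travel": [-48,-6,1.5],"rotation": [0,0,110.6],"hand": 0.2}
    - {"travel": [-48,-6,1.5],"rotation": [0,0,110.6],"hand": 0.2}
    - {"travel": [-48,-6,1.5],"rotation": [0,0,110.6],"hand": 0.2}
    - {"travel": [-48,-6,1.5],"rotation": [0,0,110.6],"hand": 0.2}
    - {"travel": [-48,-6,1.5],"rotation": [0,0,110.6],"hand": 0.2}
    - {"travel": [-48,-6,1.5],"rotation": [0,0,110.6],"hand": 0.2}
    - {"travel": [-48,-6,1.5],"rotation": [0,0,110.6],"hand": 0.2}
    - {"travel": [-48,-6,1.5],"rotation": [0,0,110.6],"hand": 0.2}
    - {"travel": [-48,-6,1.5],"rotation": [0,0,110.6],"hand": 0.2}

```text
t: 30.6
eef_pos: [0.6189, -0.343, 0.1074]
tcp_rot: [3.135, 0.152, -0.001]
force: [-0.1, -1.1, -3.8]
opening: 0.436
gripper_force: 111.2
```

Call:
carry_out:
  commands:
    - {"travel": [0,0,0],"rotation": [0,0,25],"hand": 0.2}
    - {"travel": [0,0,0],"rotation": [0,0,25],"hand": 0.2}
    - {"travel": [0,0,0],"rotation": [0,0,25],"hand": 0.2}
    - {"travel": [0,0,0],"rotation": [0,0,25],"hand": 0.2}

```text
t: 31.0
eef_pos: [0.6207, -0.3373, 0.1074]
tcp_rot: [3.099, -0.515, -0.001]
force: [-0.3, -0.3, -3.9]
opening: 0.44
gripper_force: 111.3
```

Run:
```python
from h import *
st()
for c in ("top","side","wrist"):
    d=cam(c)
    print(c,[(np.round(r["centre"],4),round(r["p"],2)) for r in env.place_of(c,"cradle")],[(np.round(r["centre"],4),round(r["p"],2)) for r in env.place_of(c,"straightedge")])
goto(.532+.091*np.cos(np.radians(-18.5)),-.310+.091*np.sin(np.radians(-18.5)),.01,-18.5)
```

```text
t 31.0 pos [ 0.6207 -0.3373  0.1074] yaw -18.87 tilt [-0.0004 -0.0002] F [-0.3 -0.3 -3.9] op 0.44 gf 111.3
top [(array([ 0.5319, -0.3085, -0.0032]), 0.86), (array([ 5.462e-01, -5.047e-01,  2.000e-04]), 0.72)] [(array([ 0.5375, -0.3053,  0.1412]), 0.86)]
side [(array([ 0.5358, -0.3068, -0.0073]), 0.84), (array([ 5.399e-01, -5.063e-01,  5.000e-04]), 0.63)] [(array([ 0.5406, -0.3087,  0.1507]), 0.58)]
wrist [(array([ 5.414e-01, -5.002e-01, -2.000e-04]), 0.71)] []
travel [-0.17  0.16  9.78] rot [-0.  -0.  -0.4]
```

Call:
carry_out:
  commands:
    - {"travel": [-0.1,0.1,4],"rotation": [0,0,-0.4],"hand": 0.2}
    - {"travel": [-0.1,0.1,7],"rotation": [0,0,-0.4],"hand": 0.2}
    - {"travel": [-0.1,0.1,9.5],"rotation": [0,0,-0.4],"hand": 0.2}
    - {"travel": [-0.1,0.1,10.8],"rotation": [0,0,-0.4],"hand": 0.2}
    - {"travel": [-0.1,0.1,11.4],"rotation": [0,0,-0.4],"hand": 0.2}
    - {"travel": [-0.1,0.1,11.6],"rotation": [0,0,-0.4],"hand": 0.2}
    - {"travel": [-0.1,0.1,11.6],"rotation": [0,0,-0.4],"hand": 0.2}

```text
t: 32.15
eef_pos: [0.62, -0.3388, -0.0071]
tcp_rot: [3.1, -0.505, 0.003]
force: [0.1, -0.2, -3.6]
opening: 0.436
gripper_force: 111.2
```

Call:
carry_out:
  commands:
    - {"travel": [0,0,0.1],"rotation": [0,0,0],"hand": 0.2}
    - {"travel": [0,0,0.2],"rotation": [0,0,0],"hand": 0.2}
    - {"travel": [0,0,0.2],"rotation": [0,0,0],"hand": 0.2}

```text
t: 32.45
eef_pos: [0.6198, -0.3387, -0.0094]
tcp_rot: [3.1, -0.504, 0.002]
force: [0.8, -0.2, -3.5]
opening: 0.436
gripper_force: 111.3
```

Call:
carry_out:
  commands:
    - {"travel": [0,0,0.1],"rotation": [0,0,0],"hand": 0.2}
    - {"travel": [0,0,0.2],"rotation": [0,0,0],"hand": 0.2}
    - {"travel": [0,0,0.2],"rotation": [0,0,0],"hand": 0.2}

```text
t: 32.75
eef_pos: [0.6199, -0.3387, -0.0103]
tcp_rot: [3.1, -0.505, 0.002]
force: [-1.7, 1.9, 7.1]
opening: 0.436
gripper_force: 112.6
```

Call:
carry_out:
  commands:
    - {"travel": [0,0,0],"rotation": [0,0,0],"hand": 0.45}
    - {"travel": [0,0,0],"rotation": [0,0,0],"hand": 0.6}
    - {"travel": [0,0,0],"rotation": [0,0,0],"hand": 0.75}
    - {"travel": [0,0,0],"rotation": [0,0,0],"hand": 0.75}
    - {"travel": [0,0,0],"rotation": [0,0,0],"hand": 0.75}
    - {"travel": [0,0,-3],"rotation": [0,0,0],"hand": 0.75}
    - {"travel": [0,0,-7],"rotation": [0,0,0],"hand": 0.75}
    - {"travel": [0,0,-12],"rotation": [0,0,0],"hand": 0.75}
    - {"travel": [0,0,-17],"rotation": [0,0,0],"hand": 0.75}
    - {"travel": [0,0,-21],"rotation": [0,0,0],"hand": 0.75}

```text
t: 33.75
eef_pos: [0.6197, -0.3387, 0.2011]
tcp_rot: [3.1, -0.505, 0.004]
force: [1.3, -0.6, -0.4]
opening: 0.751
gripper_force: 0.0
```

Call:
carry_out:
  commands:
    - {"travel": [-12,-14,-6],"rotation": [0,0,0],"hand": 0.75}
    - {"travel": [-12,-14,-6],"rotation": [0,0,0],"hand": 0.75}
    - {"travel": [-12,-14,-6],"rotation": [0,0,0],"hand": 0.75}
    - {"travel": [-12,-14,-6],"rotation": [0,0,0],"hand": 0.75}
    - {"travel": [-12,-14,-6],"rotation": [0,0,0],"hand": 0.75}
    - {"travel": [-12,-14,-6],"rotation": [0,0,0],"hand": 0.75}

```text
t: 34.35
eef_pos: [0.5501, -0.167, 0.2586]
tcp_rot: [3.101, -0.502, 0.003]
force: [0.5, -0.2, 1.1]
opening: 0.752
gripper_force: 0.0
```

Run:
```python
from h import *
from look import look
st();look("top");look("side");d=look("wrist")
for c in ("top","side","wrist"):
    d=cam(c);print(c,[(np.round(r["centre"],4),round(r["p"],2)) for r in env.place_of(c,"cradle")])
    for r in env.silhouettes(c,"straightedge"):
        k=max(cv2.findContours(r["region"].astype(np.uint8),0,2)[0],key=len)
        print("  bar",[np.round(v,1) for v in cv2.minAreaRect(np.float32(toplane(d,k[:,0],.038)[:,:2]*1000))])
    # wall-load gap: profile along x_c across the wall top and load top
    g=cv2.cvtColor(d["image"],cv2.COLOR_RGB2GRAY);np.save(f"f_{c}.npy",d,allow_pickle=True)
```

```text
t 34.35 pos [ 0.5501 -0.167   0.2586] yaw -18.39 tilt [ 0.0015 -0.0008] F [ 0.5 -0.2  1.1] op 0.752 gf 0.0
top load [(array([ 4.946e-01,  2.080e-01, -4.000e-04]), 0.96), (array([ 6.065e-01,  5.810e-02, -1.000e-04]), 0.72), (array([ 0.4039, -0.1042,  0.0005]), 0.56)]
    [array([604.3,  63.8]), array([111.4,  86. ]), np.float64(89.6)]
top straightedge []
top chassis [(array([6.839e-01, 5.920e-02, 4.000e-04]), 0.74)]
side load [(array([ 0.405 , -0.1044,  0.0039]), 0.9), (array([0.6081, 0.0582, 0.0023]), 0.67)]
    [array([608.7,  72.2]), array([ 78.3, 133.5]), np.float64(3.6)]
side straightedge [(array([ 0.7711, -0.2628, -0.0029]), 0.74), (array([ 0.5361, -0.3104,  0.0319]), 0.67)]
side chassis [(array([0.6854, 0.0518, 0.    ]), 0.92)]
wrist load [(array([ 0.401 , -0.107 , -0.0011]), 0.75), (array([0.6021, 0.0591, 0.0025]), 0.67), (array([0.4882, 0.2088, 0.0007]), 0.56)]
    [array([606.6,  53.3]), array([ 82.2, 128.9]), np.float64(2.1)]
wrist straightedge [(array([ 0.5353, -0.3132,  0.0286]), 0.65)]
wrist chassis [(array([ 0.6863,  0.0562, -0.0007]), 0.89)]
top [(array([ 0.5439, -0.5046,  0.0021]), 0.81)]
side [(array([ 0.5415, -0.506 ,  0.0011]), 0.83), (array([ 0.5324, -0.3107, -0.0024]), 0.59)]
  bar [array([ 540. , -303.6]), array([ 63.6, 204.4]), np.float64(70.4)]
wrist [(array([ 5.323e-01, -3.077e-01,  4.000e-04]), 0.88)]
```

Run:
```python
from h import *
for c in ("wrist","top"):
    d=np.load(f"f_{c}.npy",allow_pickle=True).item();g=cv2.cvtColor(d["image"],cv2.COLOR_RGB2GRAY).astype(np.float32)
    def prof(y,z,a,b):
        xs=np.arange(a,b,.0005);P=proj(d,np.c_[xs,0*xs+y,0*xs+z]).astype(np.float32)
        v=cv2.GaussianBlur(cv2.remap(g,P[:,0],P[:,1],1).reshape(1,-1),(9,1),0)[0];return xs,v,np.gradient(v)
    F=[];N=[]
    for y in np.arange(.015,.1,.005):
        xs,v,G=prof(y,.04,.63,.67);F.append((y,xs[G.argmax()]))
        xs,v,G=prof(y,.04,.54,.59);N.append((y,xs[G.argmin()]))
    for n,A in(("+x",F),("-x",N)):
        A=np.array(A);A=A[abs(A[:,1]-np.median(A[:,1]))<.006];k=np.polyfit(A[:,0]-.055,A[:,1],1);print(c,n,"yaw",np.degrees(np.arctan(-k[0])).round(2),"x",k[1].round(4),np.round(A[:,1],4))
    W=[]
    for y in np.arange(0,.11,.005):
        xs,v,G=prof(y,.055,.67,.705);W.append((y,xs[G.argmax()],xs[v.argmax()]))
    W=np.array(W);k=np.polyfit(W[:,0]-.055,W[:,1],1);print(c,"wall yaw",np.degrees(np.arctan(-k[0])).round(2),k[1].round(4),np.round(W[:,1],4))
```

```text
wrist +x yaw 2.32 x 0.6463 [0.648  0.6475 0.6475 0.6475 0.647  0.647  0.6465 0.6465 0.6465 0.646
 0.646  0.6455 0.6455 0.6455 0.645  0.645  0.6445]
wrist -x yaw 2.4 x 0.5676 [0.5695 0.569  0.569  0.5685 0.5685 0.568  0.568  0.5675 0.5675 0.567
 0.567  0.567  0.567  0.5665 0.5665 0.566  0.566 ]
wrist wall yaw 2.23 0.6868 [0.689  0.689  0.6885 0.6885 0.688  0.688  0.688  0.6875 0.6875 0.687
 0.687  0.687  0.6865 0.6865 0.686  0.686  0.686  0.6855 0.6855 0.685
 0.6855 0.685 ]
top +x yaw 2.81 x 0.6441 [0.645  0.6455 0.6455 0.6455 0.6455 0.6455 0.6455 0.6455 0.645  0.6425
 0.6425 0.6425 0.6425 0.6425 0.6425 0.6425 0.643 ]
top -x yaw 2.39 x 0.5604 [0.5625 0.5625 0.5625 0.5625 0.562  0.5595 0.56   0.5595 0.5595 0.5595
 0.5595 0.5595 0.5595 0.5595 0.5595 0.5595 0.56  ]
top wall yaw 2.36 0.6842 [0.6865 0.6865 0.6865 0.6865 0.6865 0.6865 0.684  0.684  0.6835 0.684
 0.6835 0.684  0.684  0.684  0.684  0.684  0.684  0.684  0.684  0.6835
 0.681  0.681 ]
```

Load face at x 0.6463 with yaw 2.3°, wall at 0.6868 with yaw 2.2°: the gap is 40 mm to within the measuring error, and parallel. The bar lies on the wooden cradle, so I hand in.

```bash
python3 -c "
from h import *
print(env.finish_job())"
```

```text
the job is handed in; nothing more can be done
None
```

I handed the job in: the heat sink stands parallel to the amplifier, with a measured air gap of about 40 mm (camera calibration good to about 2 mm), and the straightedge is back flat across both bearers of the wooden cradle, with nothing else touched.

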